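Step-stack the washed peg trays to air and time the fan

ROBOT

A 7-joint arm with a two-finger parallel gripper is mounted at the origin on a cart in front of the work surface, level with it; the furniture and walls round the work are solid. World frame = base frame: x ahead of the robot, y to its left, z up, the work surface at z = 0. Lengths are in m, angles in rad, forces in N, time in s.
With the tool pointing down it reaches from about 0.4 to 0.85 m from the base axis. Payload 10.4 kg.
Tool frame: the origin (TCP) lies between the finger pads; the fingertips stand 17 mm ahead of it and the grasp point (between the pads) lies 2 mm behind it; z points along the fingers, y is the direction in which the jaws open and shut (so a half turn about z gives the same grasp; the last joint's range is limited). The gripper opens to 85 mm and grips with 20 to 120 N. Pads are 22 mm wide; open, the fingers measure 114 mm over their backs; the gripper's body (76 mm by 85 mm) begins 54 mm behind the grasp point. The pads swing forward as they close: fully open they stand 13 mm farther back than shut.
Start: joints at [1.237, 0.332, -0.065, 1.46, 0.022, 1.35, -0.088], TCP at [0.191, -0.595, 0.248] pointing down, gripper open.
Joint ranges: [-2.6, 2.6], [-0.5, 2.12], [-1.47, 1.34], [0.16, 2.42], [-1.27, 4.41], [0.06, 2.06], [-2.6, 2.6]. Speed limits (rad/s): [2.22, 2.22, 2.79, 2.79, 3.14, 3.14, 3.14].

INTERFACE

Orientations are given as a unit quaternion [x, y, z, w].
In Python, from workcell import manip gives the robot as it stands.
- The arm moves only by the tool jog_arm, never from a script. Its argument "steps" is one flat list of numbers, 5 for each row, row after row: the finger opening in m, from 0 to 0.0854, then the shift along the tool's x, y, z in m, then the turn about the tool's z in rad. In form: [gripper, x, y, z, twist, gripper, x, y, z, twist, ...]. A call has exactly 10 rows; each row is the pose to reach, as a shift and turn from the pose commanded when the call began, along the tool's axes at that moment; what a row does not reach only later rows make up. A row lasts 1/10 s, in which the tool goes at most 50 mm and 8.59 degrees, less where a joint would pass 70% of its speed; a pose out of reach is approached as far as the arm can. A call with a gripper value outside its range is refused whole. The fingers move at their own pace and stop on an object; "grip_force" is the grip in N (left out, the last holds). Time passes only in rows, so rows that repeat a pose let the fingers close, or fill a call up. It gives the time, the measured TCP pose, the force and the opening at its end, in the units of the state.
- manip.get_obs(): the state, without advancing time (a new reading comes with each control period).
- manip.camera(name): name is "scene" or "top" or "wrist"; returns (picture, depth): 480x640x3 uint8, red, green, blue; 480x640 float32, m along the optical axis (not along the pixel's ray), 0 where there is no reading.
- manip.calibration(name): a dict with "mtx" (3x3 intrinsics, pixels), "world_to_cam" (4x4, takes a point from world to camera coordinates). Camera axes: x right, y down, z forward; pixel columns grow to the right and rows downward; lengths in m; the calibration is good to about 2 mm. A picture is of the moment at which its call begins: read the wrist's pose just before it. calibration takes no time and is no camera call; for the wrist camera it gives the pose at the moment of the call.
- manip.hand_in(): hands the job in, once; it reports no verdict.
The state is a dict: "clock": time; "joint_pos": joint angles; "joint_velocities": joint speeds; "tau": joint torques, N m; "position": TCP position; "ee_rot": TCP orientation; "ft_force": force on the tool from outside, world axes, zero at the start; "torque": the same for the moment, N m; "grip_width": opening from 0.0 (shut) to 1.0 (fully open).
Only numpy, scipy, OpenCV 4.12 (cv2) and the standard library are available. Lean on these libraries where they do the work, as an engineer would, in place of code of your own. Each camera call takes 0.05 s, during which the arm holds its last target.

TASK

The peg trays have just been washed: stack all of them on the airing stand to dry, each resting on the rim of the one below with its foot inside, stepped to and fro so that air gets in: the first shifted about 3 cm towards the stand's blue end, the next straight above the stand again, the next shifted again, and so on. Then slide the fan up to the stack as far as its rail goes. Last, wind the timer past its red top mark and turn it back to the green ten-minute mark; leave the soap bar and the white dosing cap where they are.

Things in the scene. Friction and masses are not known exactly. Their poses are not given: they have to be found in the camera images.
- tray_1: sage-green open tray, 1 of 3 or 4 alike (absent: no pose), 130 (x) x 60 (y) x 40 mm high, 0.13 kg, walls 4 mm. Origin: centre of the underside of its foot (46 x 38 mm, 5 mm high); rim at z = 40; same when turned half round. Grip across the 60 mm width near the rim. Stacked, the tub's underside rests on the rim below, the foot hanging 5 mm inside with play of 7 mm in y, 38 mm in x
- tray_2: sage-green open tray, 1 of 3 or 4 alike (absent: no pose), 130 (x) x 60 (y) x 40 mm high, 0.13 kg, walls 4 mm. Origin: centre of the underside of its foot (46 x 38 mm, 5 mm high); rim at z = 40; same when turned half round. Grip across the 60 mm width near the rim. Stacked, the tub's underside rests on the rim below, the foot hanging 5 mm inside with play of 7 mm in y, 38 mm in x
- tray_3: sage-green open tray, 1 of 3 or 4 alike (absent: no pose), 130 (x) x 60 (y) x 40 mm high, 0.13 kg, walls 4 mm. Origin: centre of the underside of its foot (46 x 38 mm, 5 mm high); rim at z = 40; same when turned half round. Grip across the 60 mm width near the rim. Stacked, the tub's underside rests on the rim below, the foot hanging 5 mm inside with play of 7 mm in y, 38 mm in x
- tray_4: sage-green open tray, 1 of 3 or 4 alike (absent: no pose), 130 (x) x 60 (y) x 40 mm high, 0.13 kg, walls 4 mm. Origin: centre of the underside of its foot (46 x 38 mm, 5 mm high); rim at z = 40; same when turned half round. Grip across the 60 mm width near the rim. Stacked, the tub's underside rests on the rim below, the foot hanging 5 mm inside with play of 7 mm in y, 38 mm in x
- stand_seat (a point): rim centre of the tray seat on the fixed cream stand, 40 mm up; x towards the blue end, away from the fan, z up. The seat is a tub like a tray, 130 (x) x 60 mm, walls 4 mm, 28 mm deep. A tray seated in line has its origin at x 0, y 0, z -5 mm here, a stepped one at x +30 mm; each further level is 35 mm higher. The board: 80 mm wide, 12 mm thick, from 95 mm (blue) to 225 mm (fan side)
- fan (a joint): position of the fan carriage on its rail, m: 0 = far from the trays, 0.060 = at the end stop next to the trays; it moves along +x of stand_seat, friction about 2 N, stays where it is left
- fan_grip (a point): centre of the orange grip tab on the grey fan, 115 mm above the worktop, axes as stand_seat; the tab is 34 mm long (x), 14 mm thick (y), from 86 to 130 mm above the worktop. The fan's housing, 76 mm wide, top at 106 mm, lies towards +x, reaching 22 to 47 mm ahead of the tab's centre
- dial (a joint): angle of the timer's dial, rad, growing clockwise seen from above: 0 = wound down, 1.20 = green ten-minute mark, 2.40 = red top mark (20 minutes), 2.80 = hard stop; 0.12 rad a minute; friction 0.04 N m, stays where it is left
- dial_grip (a point): on the dial's axis, on the fixed white round timer (80 mm wide, 28 mm high), 50 mm above the worktop, at the height to grip; turns with the dial. The dial carries an upright bar 50 mm long (x), 12 mm thick (y), top 60 mm and foot 34 mm above the worktop; x points along the bar to the orange pointer
- soap_bar: cream block of laundry soap, 80 x 98 x 30 mm, origin under its centre; leave it alone
- dosing_cap_1: white dosing cap, 65 mm wide, 40 mm high, origin under its centre; leave it alone
Not all that is in view belongs to the job. What is shaped like the part that bears dial but black is not meant.

How it is judged:
On the way, in this order (a step that is already met when the one before it is completed fails the run):
1. all trays are stacked on the stand, stepped to and fro (((z of tray_1 in the frame of stand_seat between -0.0085 and -0.0015 m and x of tray_1 in the frame of stand_seat between 0.018 and 0.042 m and y of tray_1 in the frame of stand_seat between -0.013 and 0.013 m) or (z of tray_1 in the frame of stand_seat between 0.0265 and 0.0335 m and x of tray_1 in the frame of stand_seat between -0.012 and 0.012 m and y of tray_1 in the frame of stand_seat between -0.013 and 0.013 m) or (z of tray_1 in the frame of stand_seat between 0.0615 and 0.0685 m and x of tray_1 in the frame of stand_seat between 0.018 and 0.042 m and y of tray_1 in the frame of stand_seat between -0.013 and 0.013 m) or (z of tray_1 in the frame of stand_seat between 0.0965 and 0.1035 m and x of tray_1 in the frame of stand_seat between -0.012 and 0.012 m and y of tray_1 in the frame of stand_seat between -0.013 and 0.013 m)) and angle between each of tray_1, tray_2, tray_3, tray_4's own z axis and vertical below 0.06 rad and angle between the x axis of each of tray_1, tray_2, tray_3, tray_4 and the x axis of stand_seat, either way round below 0.16 rad and linear speed of each of tray_1, tray_2, tray_3, tray_4 below 0.03 m/s and contact force between each of tray_1, tray_2, tray_3, tray_4 and the fingers below 0.1 N and ((z of tray_2 in the frame of stand_seat between -0.0085 and -0.0015 m and x of tray_2 in the frame of stand_seat between 0.018 and 0.042 m and y of tray_2 in the frame of stand_seat between -0.013 and 0.013 m) or (z of tray_2 in the frame of stand_seat between 0.0265 and 0.0335 m and x of tray_2 in the frame of stand_seat between -0.012 and 0.012 m and y of tray_2 in the frame of stand_seat between -0.013 and 0.013 m) or (z of tray_2 in the frame of stand_seat between 0.0615 and 0.0685 m and x of tray_2 in the frame of stand_seat between 0.018 and 0.042 m and y of tray_2 in the frame of stand_seat between -0.013 and 0.013 m) or (z of tray_2 in the frame of stand_seat between 0.0965 and 0.1035 m and x of tray_2 in the frame of stand_seat between -0.012 and 0.012 m and y of tray_2 in the frame of stand_seat between -0.013 and 0.013 m)) and ((z of tray_3 in the frame of stand_seat between -0.0085 and -0.0015 m and x of tray_3 in the frame of stand_seat between 0.018 and 0.042 m and y of tray_3 in the frame of stand_seat between -0.013 and 0.013 m) or (z of tray_3 in the frame of stand_seat between 0.0265 and 0.0335 m and x of tray_3 in the frame of stand_seat between -0.012 and 0.012 m and y of tray_3 in the frame of stand_seat between -0.013 and 0.013 m) or (z of tray_3 in the frame of stand_seat between 0.0615 and 0.0685 m and x of tray_3 in the frame of stand_seat between 0.018 and 0.042 m and y of tray_3 in the frame of stand_seat between -0.013 and 0.013 m) or (z of tray_3 in the frame of stand_seat between 0.0965 and 0.1035 m and x of tray_3 in the frame of stand_seat between -0.012 and 0.012 m and y of tray_3 in the frame of stand_seat between -0.013 and 0.013 m)) and ((z of tray_4 in the frame of stand_seat between -0.0085 and -0.0015 m and x of tray_4 in the frame of stand_seat between 0.018 and 0.042 m and y of tray_4 in the frame of stand_seat between -0.013 and 0.013 m) or (z of tray_4 in the frame of stand_seat between 0.0265 and 0.0335 m and x of tray_4 in the frame of stand_seat between -0.012 and 0.012 m and y of tray_4 in the frame of stand_seat between -0.013 and 0.013 m) or (z of tray_4 in the frame of stand_seat between 0.0615 and 0.0685 m and x of tray_4 in the frame of stand_seat between 0.018 and 0.042 m and y of tray_4 in the frame of stand_seat between -0.013 and 0.013 m) or (z of tray_4 in the frame of stand_seat between 0.0965 and 0.1035 m and x of tray_4 in the frame of stand_seat between -0.012 and 0.012 m and y of tray_4 in the frame of stand_seat between -0.013 and 0.013 m))), for 0.2 s.
2. the fan is slid up to its end stop by the stack (value of joint fan above 0.055 m), for 0.2 s.
3. the timer is wound past its red top mark (value of joint dial above 2.42 rad), for 0.05 s.
4. the timer is turned back to the green mark (value of joint dial between 1.08 and 1.32 rad), for 0.2 s.
At the end, for the whole second after the job is handed in: Each tray released, at rest, level, seated within 3.5 mm of its height, within 13 mm sideways and 9 degrees of the stand: levels 1 and 3 at 18 to 42 mm towards the blue end, levels 2 and 4 within 12 mm of straight above the seat; fan within 5 mm of its stop; dial within 0.12 rad of green (all of step 1 and all of step 4 and value of joint fan above 0.055 m); the robot touches nothing.
It fails at once if the soap bar is moved more than 4 cm (distance of soap_bar from where it was at the start of the episode above 0.04 m).
It fails at once if the white dosing cap is moved more than 4 cm (distance of dosing_cap_1 from where it was at the start of the episode above 0.04 m).
Of tray_1, tray_2, tray_3, tray_4 only 3 to 4 are there at a start; the rules pass over those that are not, and their reading is None.
At some moment in a run one of tray_1, tray_2, tray_3, tray_4 may be knocked a few centimetres aside while the robot is not near it.
Once in a run the grip may slacken for a moment while it holds something.
It also fails if it takes over 210 s, if anything falls off the work surface, if the arm or the gripper's body presses on something with over 40 N, if the wrist force passes 120 N, or if a joint passes its speed limit or range.

## Working session

There is one attempt and no reset: what is moved stays moved. The work goes in short steps, Python scripts to look and compute and a tool call to move; the robot and the scene stay as the last step left them, time stands still between calls to the robot, and variables do not carry over. Pictures are saved under pics/ and viewed, and the job is handed in when it is done.

Besides the shell and the picture viewer there is one more tool, called after ">>>" as name(argument=value, ...) on one line, values as JSON. jog_arm: Moves the arm, as the interface text tells. Its arguments: {"type":"object","properties":{"steps":{"type":"array"},"grip_force":{"type":"number"}},"required":["steps"]}

```bash
mkdir -p pics; cat > h.py <<'E'
import numpy as np, cv2
from workcell import manip
def snap(name,fn):
    K=manip.calibration(name); im,d=manip.camera(name)
    cv2.imwrite('pics/'+fn+'.png',cv2.cvtColor(im,cv2.COLOR_RGB2BGR)); np.savez('pics/'+fn+'.npz',im=im,d=d,K=K['mtx'],T=K['world_to_cam'])
    return im,d,K
def load(fn):
    z=np.load('pics/'+fn+'.npz'); return z['im'],z['d'],z['K'],z['T']
def cloud(fn):
    im,d,K,T=load(fn)
    v,u=np.mgrid[0:480,0:640]
    P=np.stack([(u-K[0,2])/K[0,0]*d,(v-K[1,2])/K[1,1]*d,d],-1)
    Ti=np.linalg.inv(T); W=P@Ti[:3,:3].T+Ti[:3,3]
    W[d==0]=np.nan
    return im,W
def obs():
    o=manip.get_obs()
    for k in('clock','joint_pos','position','ee_rot','ft_force','grip_width'): print(k,np.round(o[k],4))
    return o
E
python3 - <<'E'
from h import *
o=obs()
for n in('scene','top','wrist'): snap(n,n+'0')
E
```

```text
clock 0.0
joint_pos [ 1.2374  0.3329 -0.0647  1.4609  0.0216  1.3499 -0.0885]
position [ 0.191  -0.5947  0.2475]
ee_rot [ 9.879e-01  1.548e-01 -2.000e-04 -7.000e-04]
ft_force [0.0276 0.3731 0.7955]
grip_width 0.9999
```

View pics/top0.png

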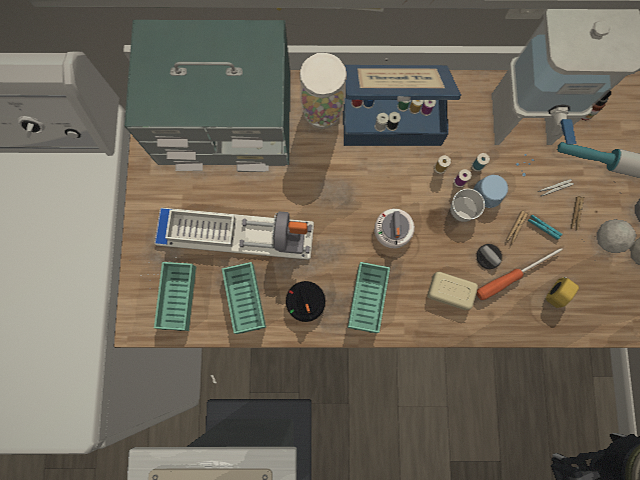

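View pics/scene0.png

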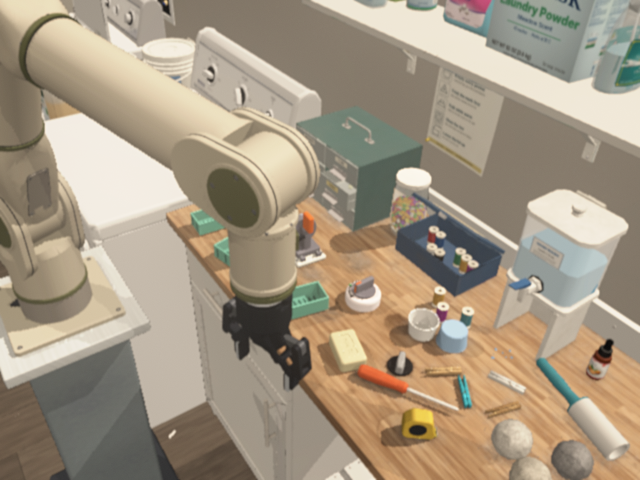

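View pics/wrist0.png

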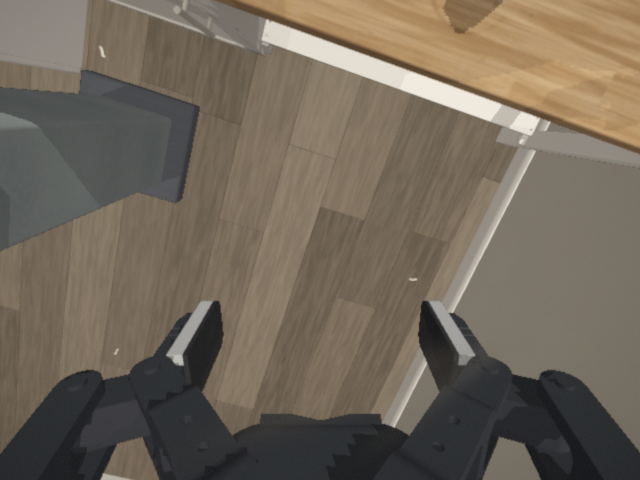

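```bash
python3 - <<'E'
from h import *
im,W=cloud('top0')
for n,(u,v) in dict(blue=(162,227),seat=(200,228),tab=(298,228),timer=(394,230),t1=(175,296),t2=(243,298),t3=(369,297),blk=(305,300),soap=(453,290),table=(420,320),cap=(467,190),cab=(200,60),edge=(330,340)).items(): print(n,np.round(W[v,u],3))
# trays by colour
hsv=cv2.cvtColor(im,cv2.COLOR_RGB2HSV)
for n,(a,b) in dict(t1=(150,205),t2=(212,275),t3=(340,400)).items():
    sub=np.zeros((480,640),bool); sub[250:345,a:b]=1
    m=(hsv[...,0]>60)&(hsv[...,0]<90)&(hsv[...,1]>60)&sub
    mz=m&(W[...,2]>0.030)&(W[...,2]<.06)
    p=W[mz]; r=cv2.minAreaRect(p[:,:2].astype(np.float32)*1000)
    print(n,m.sum(),mz.sum(),np.round(np.nanpercentile(p[:,2],[5,50,95]),3),r)
big=cv2.resize(cv2.cvtColor(im,cv2.COLOR_RGB2BGR)[195:345,140:420],None,fx=2.85,fy=2.85,interpolation=cv2.INTER_CUBIC);cv2.imwrite('pics/c1.png',big)
E
```

```text
blue [0.583 0.119 0.015]
seat [0.579 0.04  0.02 ]
tab [ 0.553 -0.163  0.132]
timer [nan nan nan]
t1 [0.442 0.086 0.012]
t2 [ 0.438 -0.05   0.012]
t3 [ 0.44  -0.302  0.007]
blk [ 0.429 -0.175  0.065]
soap [ 0.451 -0.465  0.033]
table [ 0.395 -0.404  0.001]
cap [ 0.657 -0.505  0.031]
cab [0.849 0.014 0.197]
edge [ 0.355 -0.224  0.001]
t1 2215 548 [0.032 0.04  0.044] ((440.3130187988281, 81.21092987060547), (61.44007110595703, 129.6413116455078), 86.42902374267578)
t2 2048 451 [0.034 0.04  0.044] ((436.5104675292969, -53.701446533203125), (131.08152770996094, 60.30333709716797), 12.837976455688477)
t3 2031 377 [0.033 0.04  0.043] ((437.65283203125, -299.2276306152344), (58.9229736328125, 129.2208709716797), 79.00589752197266)
```

View pics/c1.png

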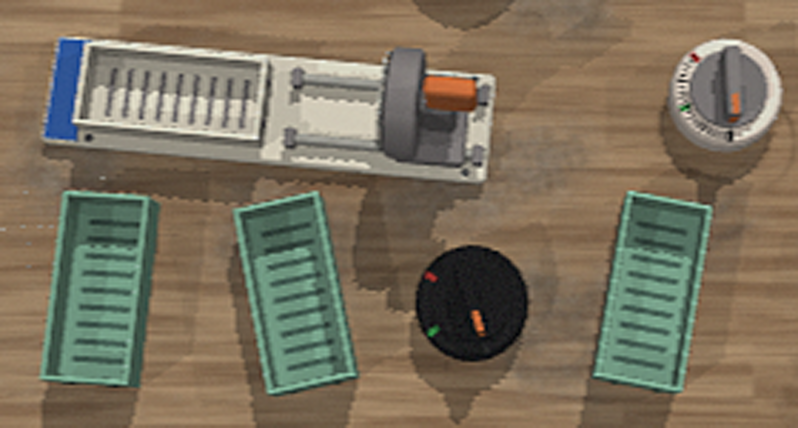

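```bash
python3 - <<'E'
from h import *
im,W=cloud('top0')
v,u=np.mgrid[0:480,0:640]
reg=(u>150)&(u<238)&(v>200)&(v<255)
m=reg&(W[...,2]>0.033)&(W[...,2]<.048)
p=W[m];print(m.sum(),np.percentile(p[:,2],[5,50,95]));print(cv2.minAreaRect(p[:,:2].astype(np.float32)*1000))
# board top
reg=(u>150)&(u<318)&(v>200)&(v<265)
m=reg&(W[...,2]>0.008)&(W[...,2]<.05)
p=W[m];print('board',m.sum(),cv2.minAreaRect(p[:,:2].astype(np.float32)*1000))
hsv=cv2.cvtColor(im,cv2.COLOR_RGB2HSV)
m=(hsv[...,0]>105)&(hsv[...,0]<125)&(hsv[...,1]>150)&reg
p=W[m];p=p[~np.isnan(p[:,0])];print('blue',len(p),p.mean(0),cv2.minAreaRect(p[:,:2].astype(np.float32)*1000))
m=(hsv[...,0]<15)&(hsv[...,1]>150)&(u>280)&(u<315)&(v>210)&(v<245)
p=W[m&(W[...,2]>.12)];print('tab',len(p),p.mean(0),cv2.minAreaRect(p[:,:2].astype(np.float32)*1000))
# gray dial bar + timer
reg=(u>370)&(u<418)&(v>205)&(v<252)
m=reg&(W[...,2]>0.02)&(W[...,2]<.035)
p=W[m];print('timer',len(p),cv2.minEnclosingCircle(p[:,:2].astype(np.float32)*1000),p.mean(0))
m=reg&(W[...,2]>0.045)&(W[...,2]<.07)
p=W[m];print('bar',len(p),p.mean(0),cv2.minAreaRect(p[:,:2].astype(np.float32)*1000))
big=cv2.resize(cv2.cvtColor(im,cv2.COLOR_RGB2BGR)[200:260,364:424],None,fx=10,fy=10,interpolation=cv2.INTER_CUBIC);cv2.imwrite('pics/c2.png',big)
E
```

```text
510 [0.03423339 0.04018718 0.04373602]
((577.9185180664062, 36.75686264038086), (133.4377899169922, 61.311824798583984), 84.58056640625)
board 5224 ((552.637939453125, -27.200912475585938), (319.3096008300781, 122.49689483642578), 85.45624542236328)
blue 291 [0.5838415  0.1190411  0.01421208] ((585.3695678710938, 119.51075744628906), (21.620891571044922, 72.77799224853516), 89.2470703125)
tab 140 [ 0.55774472 -0.1626248   0.12963554] ((558.4926147460938, -162.1689453125), (31.899282455444336, 13.096190452575684), 86.20402526855469)
timer 713 ((581.2967529296875, -355.56494140625), 40.010032653808594) [ 0.57642675 -0.35332055  0.02921556]
bar 175 [ 0.57979263 -0.35495209  0.05914077] ((580.1327514648438, -355.89483642578125), (49.82307052612305, 12.295815467834473), 0.09686356782913208)
```

View pics/c2.png

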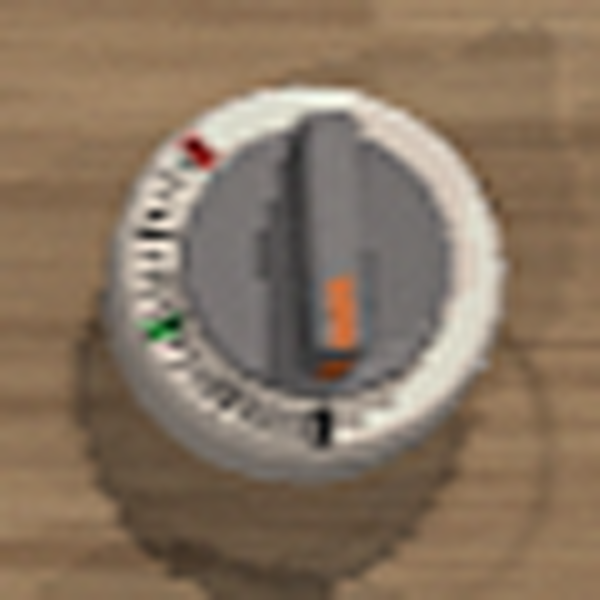

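```bash
cat >> h.py <<'E'
from scipy.spatial.transform import Rotation as R
def go(x,y,z,yawdeg,state=None):
    """shift in tool axes from current pose to TCP x,y,z with tool-x yaw (deg, mod 360 nearest)"""
    o=manip.get_obs(); Rm=R.from_quat(o['ee_rot']).as_matrix()
    d=Rm.T@(np.array([x,y,z])-o['position'])
    cur=np.degrees(np.arctan2(Rm[1,0],Rm[0,0]))
    dy=(yawdeg-cur+180)%360-180
    print('cur',np.round(o['position'],4),'yaw %.1f'%cur,'tilt z',np.round(Rm[:,2],3),'j7 %.2f'%o['joint_pos'][6],'-> shift',np.round(d,4),'twist %.3f'%-np.radians(dy), 'dist %.3f'%np.linalg.norm(d))
E
python3 -c "
from h import *
go(.4377,-.2992,.2,-11)"
```

```text
cur [ 0.191  -0.5948  0.2477] yaw 17.8 tilt z [-0.     0.001 -1.   ] j7 -0.09 -> shift [ 0.3252 -0.206   0.0479] twist 0.503 dist 0.388
```

>>> jog_arm(steps=[0.085,0.01,-0.006,0.0,0.02,0.085,0.04,-0.025,0.006,0.06,0.085,0.08,-0.05,0.012,0.12,0.085,0.12,-0.076,0.018,0.19,0.085,0.16,-0.101,0.024,0.25,0.085,0.2,-0.127,0.03,0.32,0.085,0.24,-0.152,0.036,0.38,0.085,0.28,-0.177,0.042,0.44,0.085,0.312,-0.198,0.046,0.49,0.085,0.325,-0.206,0.048,0.503], grip_force=35)

```text
clock: 1.15
position: [0.44, -0.2954, 0.1999]
ee_rot: [0.996, -0.094, 0.0, -0.001]
ft_force: [-0.6, -0.7, 0.2]
grip_width: 0.991
```

```bash
python3 -c "
from h import *
go(.4377,-.2992,.03,-11)
snap('wrist','w1')"
```

```text
cur [ 0.44   -0.2954  0.1999] yaw -10.8 tilt z [ 0.     0.001 -1.   ] j7 -1.29 -> shift [-0.0015  0.0044  0.1699] twist 0.003 dist 0.170
```

View pics/w1.png

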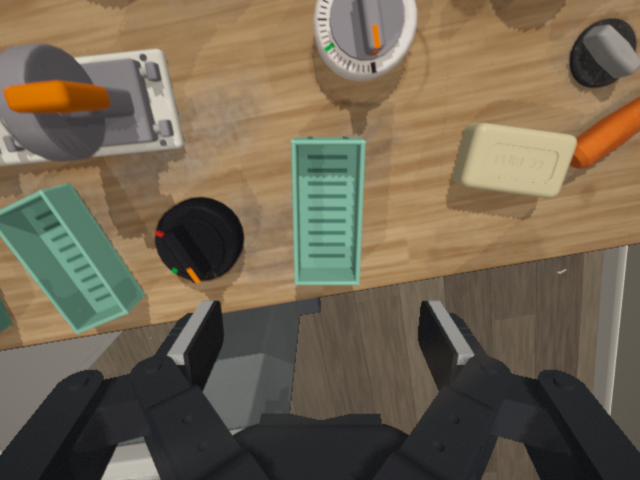

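```bash
cat >> h.py <<'E'
def trays(fn,zlo=.03,zhi=.052,reg=None):
    im,W=cloud(fn); hsv=cv2.cvtColor(im,cv2.COLOR_RGB2HSV)
    m=(hsv[...,0]>60)&(hsv[...,0]<95)&(hsv[...,1]>55)
    if fn[0]=='w': m[290:]=0
    n,lab,st,c=cv2.connectedComponentsWithStats(cv2.dilate(m.astype(np.uint8),np.ones((3,3))))
    for i in range(1,n):
        if st[i,4]<400: continue
        mm=(lab==i)&m
        p=W[mm&(W[...,2]>zlo)&(W[...,2]<zhi)]
        if len(p)<50: continue
        (cx,cy),(a,b),an=cv2.minAreaRect(p[:,:2].astype(np.float32)*1000)
        L=an if a>b else an-90
        print('tray',st[i,:4],'c',round(cx,1),round(cy,1),'size',round(a),round(b),'yaw %.1f'%L,'ztop %.3f'%np.percentile(p[:,2],90),len(p))
E
python3 -c "
from h import *
trays('w1');trays('top0')"
```

```text
tray [291 136  75 150] c 438.2 -300.8 size 59 129 yaw -11.0 ztop 0.041 2118
tray [  0 183 142 108] c 448.0 -53.1 size 108 61 yaw 12.6 ztop 0.041 2740
tray [556 141  66  31] c 732.7 -760.5 size 117 43 yaw 82.4 ztop 0.038 525
tray [154 261  43  71] c 440.3 81.2 size 61 130 yaw -3.6 ztop 0.043 560
tray [221 261  45  74] c 436.5 -53.6 size 131 60 yaw 12.6 ztop 0.043 474
tray [347 261  44  73] c 438.1 -299.3 size 59 130 yaw -10.9 ztop 0.043 391
```

```bash
python3 -c "
from h import *
go(.438,-.3005,.03,-11)"
```

```text
cur [ 0.4405 -0.2947  0.1997] yaw -10.7 tilt z [ 0.     0.002 -1.   ] j7 -1.30 -> shift [-0.0014  0.0065  0.1697] twist 0.005 dist 0.170
```

>>> jog_arm(steps=[0.085,0.0,0.0,0.015,0.0,0.085,0.0,0.0,0.03,0.0,0.085,0.0,0.0,0.045,0.0,0.085,0.0,0.0,0.06,0.0,0.085,0.0,0.0,0.07,0.0,0.085,0.0,0.0,0.08,0.0,0.085,0.0,0.0,0.08,0.0,0.085,0.0,0.0,0.08,0.0,0.085,0.0,0.0,0.08,0.0,0.085,0.0,0.0,0.08,0.0])

```text
clock: 2.2
position: [0.4379, -0.2998, 0.121]
ee_rot: [0.995, -0.096, 0.0, 0.0]
ft_force: [-0.5, -1.5, 0.9]
grip_width: 0.994
```

```bash
python3 -c "
from h import *
go(.438,-.3005,.03,-11)"
```

```text
cur [ 0.4379 -0.2998  0.121 ] yaw -11.0 tilt z [ 0.001 -0.001 -1.   ] j7 -1.31 -> shift [0.0001 0.0007 0.091 ] twist -0.000 dist 0.091
```

>>> jog_arm(steps=[0.085,0.0,0.0,0.02,0.0,0.085,0.0,0.0,0.045,0.0,0.085,0.0,0.001,0.07,0.0,0.085,0.0,0.001,0.085,0.0,0.085,0.0,0.001,0.09,0.0,0.085,0.0,0.001,0.09,0.0,0.05,0.0,0.001,0.09,0.0,0.05,0.0,0.001,0.09,0.0,0.05,0.0,0.001,0.09,0.0,0.05,0.0,0.001,0.09,0.0], grip_force=35)

```text
clock: 3.2
position: [0.4382, -0.301, 0.0316]
ee_rot: [0.995, -0.096, 0.001, 0.001]
ft_force: [-0.9, -0.1, 7.0]
grip_width: 0.693
```

>>> jog_arm(steps=[0.05,0.0,0.0,0.0,0.0,0.05,0.0,0.0,0.0,0.0,0.05,0.0,0.0,-0.01,0.0,0.05,0.0,0.0,-0.03,0.0,0.05,0.0,0.0,-0.055,0.0,0.05,0.0,0.0,-0.08,0.0,0.05,0.0,0.0,-0.1,0.0,0.05,0.0,0.0,-0.115,0.0,0.05,0.0,0.0,-0.12,0.0,0.05,0.0,0.0,-0.12,0.0])

```text
clock: 4.2
position: [0.4376, -0.3007, 0.1511]
ee_rot: [0.995, -0.096, 0.001, 0.0]
ft_force: [-0.2, 0.5, -1.3]
grip_width: 0.696
```

```bash
python3 -c "
from h import *
import math
a=math.radians(84.5); ux,uy=math.cos(a),math.sin(a)
sx,sy=.578,.0367
for s in(0,.03): print(s,sx+ux*s,sy+uy*s)
go(sx+ux*.03,sy+uy*.03,.18,84.5)
snap('wrist','w2')"
```

```text
0 0.578 0.0367
0.03 0.5808753725756067 0.06656188595101536
cur [ 0.4376 -0.3007  0.1511] yaw -11.0 tilt z [ 0.001 -0.001 -1.   ] j7 -1.30 -> shift [ 0.0705 -0.3879 -0.029 ] twist -1.667 dist 0.395
```

View pics/w2.png

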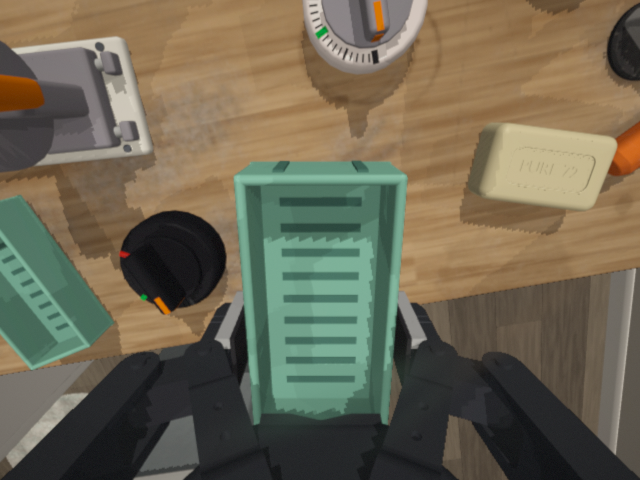

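>>> jog_arm(steps=[0.05,0.0,-0.002,-0.015,-0.02,0.05,0.003,-0.018,-0.035,-0.1,0.05,0.01,-0.055,-0.049,-0.25,0.05,0.017,-0.093,-0.049,-0.39,0.05,0.024,-0.132,-0.049,-0.53,0.05,0.031,-0.17,-0.049,-0.67,0.05,0.038,-0.209,-0.049,-0.81,0.05,0.045,-0.248,-0.049,-0.95,0.05,0.052,-0.285,-0.049,-1.09,0.05,0.056,-0.31,-0.049,-1.22])

```text
clock: 5.25
position: [0.5516, -0.0038, 0.1983]
ee_rot: [0.869, 0.495, -0.0, -0.001]
ft_force: [-0.5, -0.5, -1.0]
grip_width: 0.694
```

```bash
python3 -c "
from h import *
go(.5809,.0666,.18,84.5)"
```

```text
cur [ 0.5516 -0.0038  0.1983] yaw 59.4 tilt z [-0.001  0.001 -1.   ] j7 -0.73 -> shift [ 0.0755 -0.0107  0.0183] twist -0.439 dist 0.078
```

>>> jog_arm(steps=[0.05,0.015,-0.003,0.003,-0.1,0.05,0.035,-0.006,0.008,-0.22,0.05,0.055,-0.009,0.013,-0.33,0.05,0.07,-0.012,0.018,-0.41,0.05,0.078,-0.013,0.02,-0.447,0.05,0.078,-0.013,0.02,-0.447,0.05,0.078,-0.013,0.02,-0.447,0.05,0.078,-0.013,0.02,-0.447,0.05,0.078,-0.013,0.02,-0.447,0.05,0.078,-0.013,0.02,-0.447])

```text
clock: 6.25
position: [0.5808, 0.066, 0.1795]
ee_rot: [0.741, 0.672, 0.0, 0.0]
ft_force: [0.3, 0.1, -0.3]
grip_width: 0.693
```

```bash
python3 -c "
from h import *
go(.5809,.0666,.08,84.5)
snap('wrist','w3'); snap('top','top1')"
```

```text
cur [0.5808 0.066  0.1795] yaw 84.4 tilt z [ 0. -0. -1.] j7 -0.47 -> shift [0.0006 0.     0.0995] twist -0.001 dist 0.100
```

View pics/w3.png

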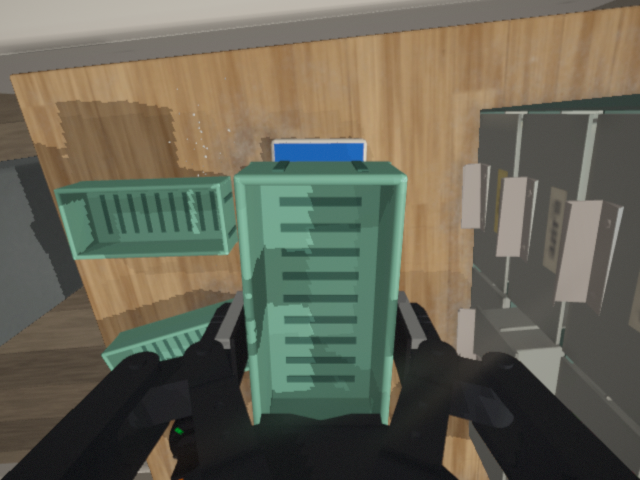

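View pics/top1.png

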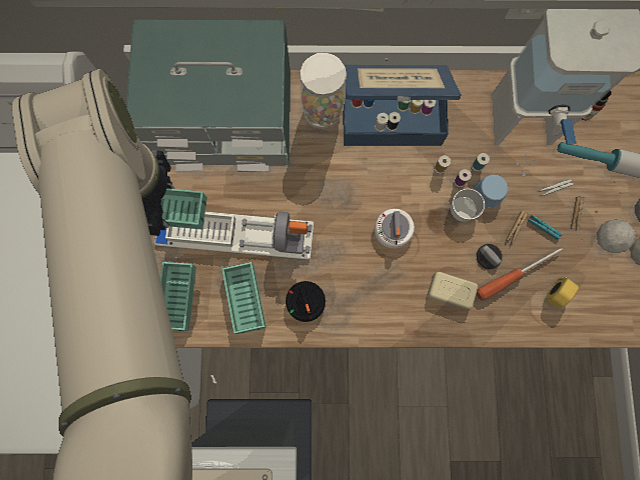

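>>> jog_arm(steps=[0.05,0.0,0.0,0.01,0.0,0.05,0.0,0.0,0.03,0.0,0.05,0.0,0.0,0.05,0.0,0.05,0.0,0.0,0.07,0.0,0.05,0.0,0.0,0.085,0.0,0.05,0.0,0.0,0.095,0.0,0.05,0.0,0.0,0.102,0.0,0.05,0.0,0.0,0.107,0.0,0.05,0.0,0.0,0.111,0.0,0.05,0.0,0.0,0.113,0.0])

```text
clock: 7.35
position: [0.581, 0.0665, 0.0666]
ee_rot: [0.74, 0.672, 0.0, 0.0]
ft_force: [-11.5, -1.1, 21.5]
grip_width: 0.694
```

```bash
python3 -c "
from h import *
obs()
snap('wrist','w4')"
```

```text
clock 7.35
joint_pos [ 0.3317  0.4975 -0.6504  1.7322  0.3446  1.0282 -0.5369]
position [0.581  0.0665 0.0666]
ee_rot [7.403e-01 6.723e-01 1.000e-04 2.000e-04]
ft_force [-11.5252  -1.0509  21.4954]
grip_width 0.6945
```

View pics/w4.png

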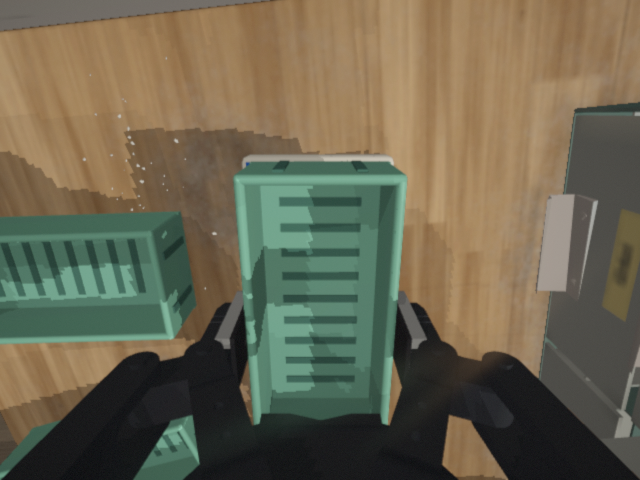

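>>> jog_arm(steps=[0.05,0.0,0.0,-0.001,0.0,0.05,0.0,0.0,-0.001,0.0,0.05,0.0,0.0,-0.001,0.0,0.06,0.0,0.0,-0.001,0.0,0.064,0.0,0.0,-0.001,0.0,0.07,0.0,0.0,-0.001,0.0,0.085,0.0,0.0,-0.001,0.0,0.085,0.0,0.0,-0.001,0.0,0.085,0.0,0.0,-0.001,0.0,0.085,0.0,0.0,-0.001,0.0])

```text
clock: 8.4
position: [0.5808, 0.0666, 0.0673]
ee_rot: [0.74, 0.672, 0.0, 0.0]
ft_force: [-1.0, 0.6, 0.1]
grip_width: 0.992
```

>>> jog_arm(steps=[0.085,0.0,0.0,-0.01,0.0,0.085,0.0,0.0,-0.03,0.0,0.085,0.0,0.0,-0.06,0.0,0.085,0.0,0.0,-0.09,0.0,0.085,0.0,0.0,-0.12,0.0,0.085,0.0,0.0,-0.14,0.0,0.085,0.0,0.0,-0.153,0.0,0.085,0.0,0.0,-0.153,0.0,0.085,0.0,0.0,-0.153,0.0,0.085,0.0,0.0,-0.153,0.0])

```text
clock: 9.4
position: [0.5802, 0.0663, 0.219]
ee_rot: [0.74, 0.672, -0.001, -0.001]
ft_force: [0.6, 0.4, 0.5]
grip_width: 0.995
```

```bash
python3 -c "
from h import *
obs()
snap('wrist','w5')
trays('w5',.03,.052);trays('w5',.065,.085)
go(.4365,-.0537,.12,12.7)"
```

```text
clock 9.4
joint_pos [ 0.3809  0.3417 -0.705   1.583   0.2268  1.3028 -0.4524]
position [0.5802 0.0663 0.219 ]
ee_rot [ 7.402e-01  6.723e-01 -8.000e-04 -6.000e-04]
ft_force [0.5778 0.4379 0.5218]
grip_width 0.9954
tray [282 136  79 155] c 580.0 67.8 size 128 56 yaw 84.5 ztop 0.046 7862
tray [ 87 169 161  74] c 440.1 80.9 size 59 131 yaw -3.8 ztop 0.041 2636
tray [282 136  79 155] c 580.5 67.5 size 128 59 yaw 84.7 ztop 0.076 2265
cur [0.5802 0.0664 0.219 ] yaw 84.5 tilt z [-0.002 -0.    -1.   ] j7 -0.45 -> shift [-0.1333 -0.1313  0.0993] twist 1.253 dist 0.212
```

View pics/w5.png

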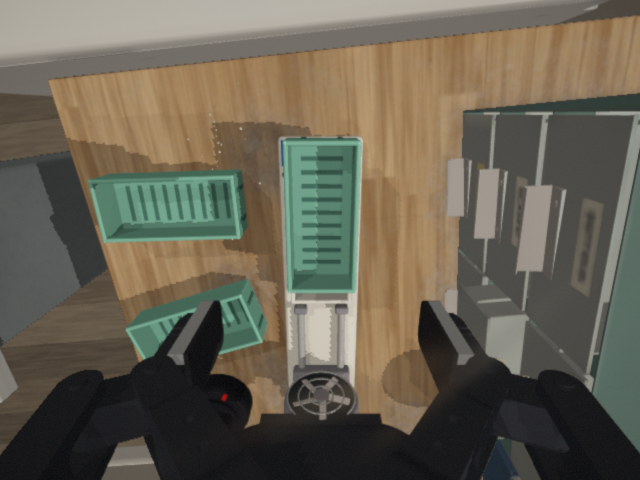

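```bash
python3 -c "
from h import *
go(.4402,.081,.13,-3.8)"
```

```text
cur [0.5802 0.0664 0.219 ] yaw 84.5 tilt z [-0.002 -0.    -1.   ] j7 -0.45 -> shift [ 0.0012 -0.1406  0.0893] twist 1.541 dist 0.167
```

>>> jog_arm(steps=[0.085,0.0,-0.005,0.0,0.08,0.085,0.0,-0.02,0.0,0.22,0.085,0.0,-0.04,0.0,0.36,0.085,0.0,-0.06,0.005,0.5,0.085,0.0,-0.08,0.015,0.64,0.085,0.0,-0.1,0.025,0.78,0.085,0.0,-0.12,0.035,0.92,0.085,0.001,-0.134,0.04,1.06,0.085,0.001,-0.141,0.041,1.2,0.085,0.001,-0.141,0.041,1.34])

```text
clock: 10.45
position: [0.4391, 0.081, 0.1784]
ee_rot: [0.998, 0.065, -0.001, 0.0]
ft_force: [0.2, 0.2, -0.0]
grip_width: 0.997
```

>>> jog_arm(steps=[0.085,0.0,0.0,0.01,0.14,0.085,0.0,0.0,0.025,0.195,0.085,0.0,0.0,0.04,0.201,0.085,0.0,0.0,0.05,0.201,0.085,0.0,0.0,0.05,0.201,0.085,0.0,0.0,0.05,0.201,0.085,0.0,0.0,0.05,0.201,0.085,0.0,0.0,0.05,0.201,0.085,0.0,0.0,0.05,0.201,0.085,0.0,0.0,0.05,0.201])

```text
clock: 11.45
position: [0.4407, 0.0811, 0.1295]
ee_rot: [0.999, -0.033, 0.0, 0.0]
ft_force: [-0.3, -0.3, 0.5]
grip_width: 0.997
```

```bash
python3 -c "
from h import *
snap('wrist','w6');snap('top','top2')
trays('w6')
trays('w6',.065,.085)
trays('top2')
go(.4402,.081,.03,-3.8)"
```

```text
tray [189   0 289  67] c 565.9 67.8 size 126 32 yaw 84.7 ztop 0.046 10873
tray [446 127 130 164] c 443.4 -52.7 size 116 61 yaw 12.5 ztop 0.041 4686
tray [272 143 100 148] c 454.6 79.5 size 60 101 yaw -3.9 ztop 0.041 2719
tray [189   0 289  67] c 561.3 67.7 size 130 25 yaw 86.0 ztop 0.076 4626
tray [556 141  66  31] c 742.4 -762.6 size 117 40 yaw 69.3 ztop 0.039 533
tray [144 202  75  41] c 579.8 65.9 size 128 58 yaw 84.4 ztop 0.048 1424
tray [160 261  37  22] c 491.1 77.2 size 63 31 yaw 79.9 ztop 0.043 163
tray [221 261  45  74] c 436.3 -53.7 size 130 60 yaw 12.6 ztop 0.043 474
tray [154 294  39  38] c 407.9 83.2 size 61 65 yaw -2.5 ztop 0.043 281
cur [0.4406 0.0811 0.1294] yaw -3.8 tilt z [ 0. -0. -1.] j7 -1.97 -> shift [-0.0004  0.0001  0.0994] twist 0.000 dist 0.099
```

View pics/w6.png

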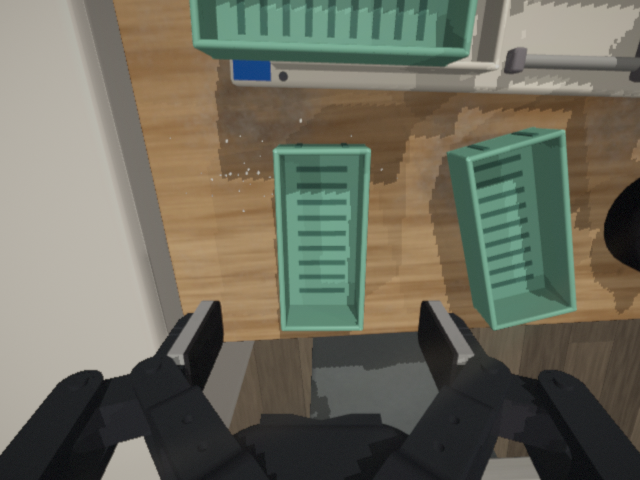

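>>> jog_arm(steps=[0.085,0.0,0.0,0.02,0.0,0.085,0.0,0.0,0.045,0.0,0.085,0.0,0.0,0.07,0.0,0.085,0.0,0.0,0.09,0.0,0.085,0.0,0.0,0.099,0.0,0.085,0.0,0.0,0.099,0.0,0.05,0.0,0.0,0.099,0.0,0.05,0.0,0.0,0.099,0.0,0.05,0.0,0.0,0.099,0.0,0.05,0.0,0.0,0.099,0.0], grip_force=35)

```text
clock: 12.55
position: [0.4414, 0.0812, 0.0315]
ee_rot: [0.999, -0.033, 0.001, 0.0]
ft_force: [-1.4, 0.1, 6.7]
grip_width: 0.699
```

>>> jog_arm(steps=[0.05,0.0,0.0,0.0,0.0,0.05,0.0,0.0,0.0,0.0,0.05,0.0,0.0,-0.01,0.0,0.05,0.0,0.0,-0.035,0.0,0.05,0.0,0.0,-0.07,0.0,0.05,0.0,0.0,-0.105,0.0,0.05,0.0,0.0,-0.14,0.0,0.05,0.0,0.0,-0.165,0.0,0.05,0.0,0.0,-0.17,0.0,0.05,0.0,0.0,-0.17,0.0])

```text
clock: 13.55
position: [0.4407, 0.0811, 0.2011]
ee_rot: [0.999, -0.033, 0.001, 0.0]
ft_force: [0.4, -0.4, -2.9]
grip_width: 0.693
```

```bash
python3 -c "
from h import *
go(.5777,.0375,.2,84.5)
snap('wrist','w7')"
```

```text
cur [0.4407 0.0811 0.2011] yaw -3.8 tilt z [ 0.002 -0.    -1.   ] j7 -1.92 -> shift [0.1396 0.0344 0.0014] twist -1.541 dist 0.144
```

View pics/w7.png

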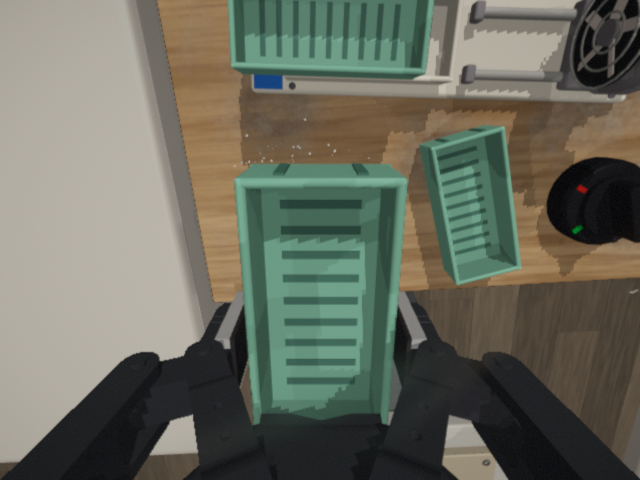

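>>> jog_arm(steps=[0.05,0.002,0.0,0.0,-0.05,0.05,0.012,0.003,0.0,-0.18,0.05,0.03,0.007,0.0,-0.32,0.05,0.05,0.012,0.0,-0.46,0.05,0.07,0.017,0.0,-0.6,0.05,0.09,0.022,0.0,-0.74,0.05,0.11,0.027,0.0,-0.88,0.05,0.127,0.031,0.0,-1.02,0.05,0.137,0.033,0.0,-1.16,0.05,0.14,0.034,0.0,-1.3])

```text
clock: 14.6
position: [0.5779, 0.0375, 0.198]
ee_rot: [0.814, 0.581, -0.001, -0.001]
ft_force: [0.3, -0.0, -1.0]
grip_width: 0.691
```

>>> jog_arm(steps=[0.05,0.0,0.0,0.0,-0.13,0.05,0.0,0.0,0.0,-0.22,0.05,0.0,0.0,0.01,-0.24,0.05,0.0,0.0,0.025,-0.241,0.05,0.0,0.0,0.035,-0.241,0.05,0.0,0.0,0.04,-0.241,0.05,0.0,0.0,0.04,-0.241,0.05,0.0,0.0,0.04,-0.241,0.05,0.0,0.0,0.04,-0.241,0.05,0.0,0.0,0.04,-0.241])

```text
clock: 15.6
position: [0.5782, 0.0379, 0.1608]
ee_rot: [0.74, 0.672, 0.0, 0.0]
ft_force: [0.1, -0.1, -1.9]
grip_width: 0.697
```

```bash
python3 -c "
from h import *
go(.578,.0372,.102,84.5)
snap('wrist','w8')"
```

```text
cur [0.5782 0.0379 0.1608] yaw 84.5 tilt z [ 0.001 -0.    -1.   ] j7 -0.44 -> shift [-0.0007 -0.0002  0.0588] twist -0.000 dist 0.059
```

View pics/w8.png

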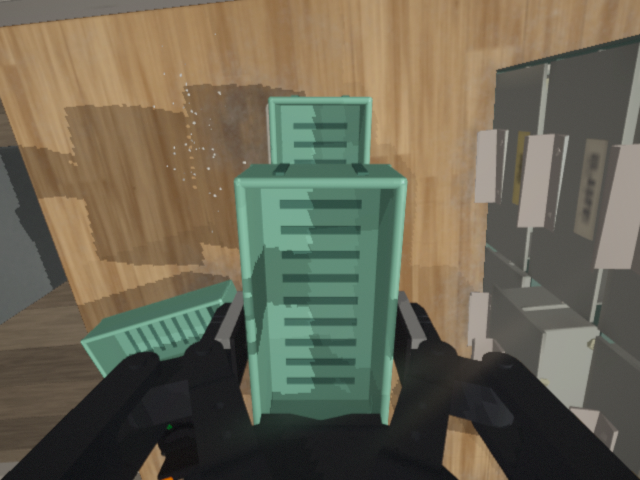

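>>> jog_arm(steps=[0.05,0.0,0.0,0.005,0.0,0.05,0.0,0.0,0.015,0.0,0.05,0.0,0.0,0.025,0.0,0.05,0.0,0.0,0.034,0.0,0.05,0.0,0.0,0.042,0.0,0.05,0.0,0.0,0.048,0.0,0.05,0.0,0.0,0.053,0.0,0.05,0.0,0.0,0.056,0.0,0.05,0.0,0.0,0.058,0.0,0.05,0.0,0.0,0.058,0.0])

```text
clock: 16.65
position: [0.5779, 0.0379, 0.1023]
ee_rot: [0.74, 0.672, -0.0, 0.0]
ft_force: [0.1, -0.6, -1.1]
grip_width: 0.694
```

```bash
python3 -c "
from h import *
obs()
snap('wrist','w9')"
```

```text
clock 16.65
joint_pos [ 0.4213  0.4501 -0.6969  1.7199  0.3207  1.0887 -0.4733]
position [0.5779 0.0379 0.1023]
ee_rot [ 0.7402  0.6724 -0.      0.    ]
ft_force [ 0.1226 -0.5929 -1.0678]
grip_width 0.6941
```

View pics/w9.png

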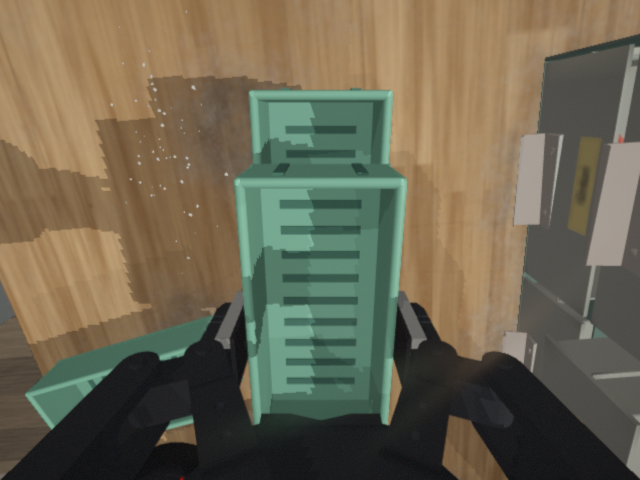

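>>> jog_arm(steps=[0.05,0.0,0.0,0.0005,0.0,0.05,0.0,0.0,0.001,0.0,0.06,0.0,0.0,0.001,0.0,0.063,0.0,0.0,0.001,0.0,0.066,0.0,0.0,0.001,0.0,0.07,0.0,0.0,0.001,0.0,0.085,0.0,0.0,0.001,0.0,0.085,0.0,0.0,0.001,0.0,0.085,0.0,0.0,0.001,0.0,0.085,0.0,0.0,0.001,0.0])

```text
clock: 17.7
position: [0.578, 0.0379, 0.1013]
ee_rot: [0.74, 0.672, -0.0, 0.0]
ft_force: [0.4, -0.5, 0.2]
grip_width: 0.996
```

>>> jog_arm(steps=[0.085,0.0,0.0,-0.01,0.0,0.085,0.0,0.0,-0.03,0.0,0.085,0.0,0.0,-0.06,0.0,0.085,0.0,0.0,-0.09,0.0,0.085,0.0,0.0,-0.12,0.0,0.085,0.0,0.0,-0.14,0.0,0.085,0.0,0.0,-0.15,0.0,0.085,0.0,0.0,-0.15,0.0,0.085,0.0,0.0,-0.15,0.0,0.085,0.0,0.0,-0.15,0.0])

```text
clock: 18.7
position: [0.5774, 0.0377, 0.25]
ee_rot: [0.74, 0.672, -0.001, -0.001]
ft_force: [-0.3, 0.0, -0.8]
grip_width: 0.993
```

```bash
python3 -c "
from h import *
snap('wrist','w10')
trays('w10',.03,.052);trays('w10',.1,.125)
go(.4364,-.0537,.2,12.6)"
```

```text
tray [281 100  81 191] c 585.3 112.4 size 28 52 yaw -5.6 ztop 0.046 1906
tray [135 244 135  47] c 437.8 -26.8 size 43 138 yaw -6.6 ztop 0.041 902
tray [281 100  81 191] c 577.8 38.0 size 128 59 yaw 84.5 ztop 0.111 2177
cur [0.5774 0.0378 0.2501] yaw 84.5 tilt z [-0.002 -0.    -1.   ] j7 -0.40 -> shift [-0.1045 -0.1315  0.0503] twist 1.255 dist 0.175
```

View pics/w10.png

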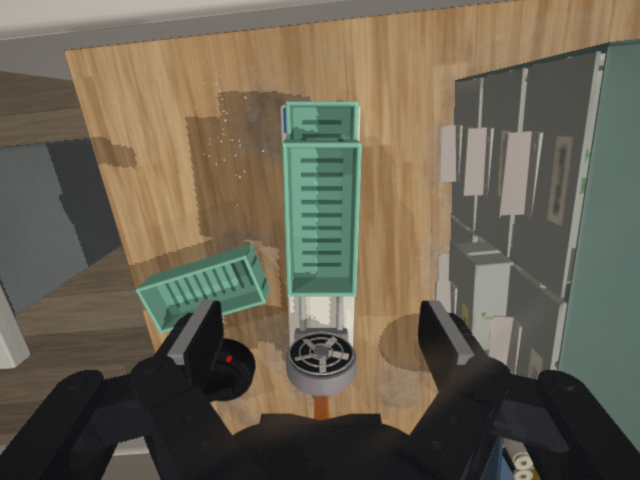

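>>> jog_arm(steps=[0.085,-0.003,-0.004,0.0,0.05,0.085,-0.013,-0.016,0.0,0.18,0.085,-0.026,-0.033,0.0,0.32,0.085,-0.04,-0.05,0.01,0.46,0.085,-0.055,-0.07,0.025,0.6,0.085,-0.07,-0.089,0.04,0.74,0.085,-0.085,-0.108,0.06,0.88,0.085,-0.096,-0.121,0.075,1.02,0.085,-0.103,-0.13,0.085,1.16,0.085,-0.1045,-0.132,0.09,1.255])

```text
clock: 19.75
position: [0.4347, -0.0544, 0.1597]
ee_rot: [0.994, 0.106, -0.001, -0.0]
ft_force: [0.2, -0.1, 0.5]
grip_width: 0.996
```

>>> jog_arm(steps=[0.085,0.0,0.0,0.01,0.0,0.085,0.0,0.0,0.02,0.0,0.085,0.0,0.0,0.03,0.0,0.085,0.0,0.0,0.03,0.0,0.085,0.0,0.0,0.03,0.0,0.085,0.0,0.0,0.03,0.0,0.085,0.0,0.0,0.03,0.0,0.085,0.0,0.0,0.03,0.0,0.085,0.0,0.0,0.03,0.0,0.085,0.0,0.0,0.03,0.0])

```text
clock: 20.75
position: [0.4366, -0.0535, 0.1314]
ee_rot: [0.994, 0.11, 0.0, 0.0]
ft_force: [-0.2, 1.1, -0.8]
grip_width: 0.996
```

```bash
python3 -c "
from h import *
snap('wrist','w11');snap('top','top3')
trays('w11');trays('w11',.1,.125);trays('top3')
go(.4364,-.0537,.03,12.6)"
```

```text
tray [128   0 201  58] c 547.8 39.0 size 71 4 yaw 87.4 ztop 0.051 235
tray [273 142  99 149] c 450.4 -51.4 size 102 59 yaw 12.7 ztop 0.041 2645
tray [128   0 201  58] c 544.8 -1.9 size 16 57 yaw -78.4 ztop 0.111 2351
tray [557 141  65  31] c 733.2 -759.5 size 117 40 yaw 80.2 ztop 0.039 527
tray [231 288  35  47] c 407.6 -60.1 size 72 60 yaw 12.7 ztop 0.043 201
cur [ 0.4366 -0.0535  0.1314] yaw 12.6 tilt z [ 0. -0. -1.] j7 -1.37 -> shift [-2.000e-04  1.000e-04  1.014e-01] twist -0.000 dist 0.101
```

View pics/w11.png

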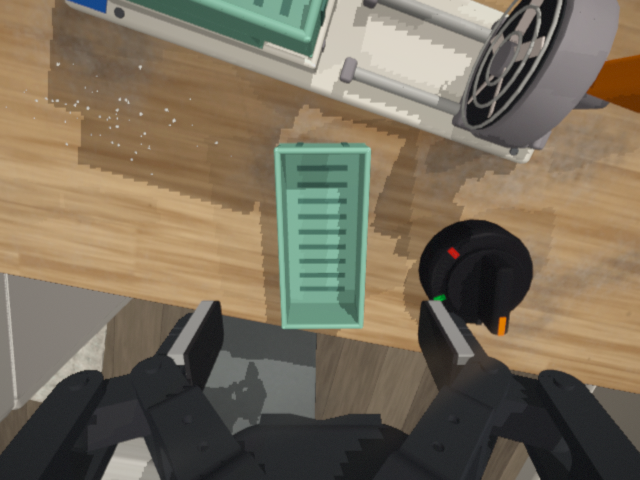

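>>> jog_arm(steps=[0.085,0.0,0.0,0.02,0.0,0.085,0.0,0.0,0.045,0.0,0.085,0.0,0.0,0.07,0.0,0.085,0.0,0.0,0.09,0.0,0.085,0.0,0.0,0.101,0.0,0.085,0.0,0.0,0.101,0.0,0.05,0.0,0.0,0.101,0.0,0.05,0.0,0.0,0.101,0.0,0.05,0.0,0.0,0.101,0.0,0.05,0.0,0.0,0.101,0.0], grip_force=35)

```text
clock: 21.85
position: [0.4374, -0.0536, 0.0315]
ee_rot: [0.994, 0.11, 0.001, 0.0]
ft_force: [-1.4, 1.2, 7.5]
grip_width: 0.692
```

>>> jog_arm(steps=[0.05,0.0,0.0,0.0,0.0,0.05,0.0,0.0,0.0,0.0,0.05,0.0,0.0,-0.01,0.0,0.05,0.0,0.0,-0.035,0.0,0.05,0.0,0.0,-0.07,0.0,0.05,0.0,0.0,-0.11,0.0,0.05,0.0,0.0,-0.15,0.0,0.05,0.0,0.0,-0.19,0.0,0.05,0.0,0.0,-0.2,0.0,0.05,0.0,0.0,-0.2,0.0])

```text
clock: 22.85
position: [0.4373, -0.0535, 0.2322]
ee_rot: [0.994, 0.11, 0.002, 0.001]
ft_force: [0.6, -0.1, -1.2]
grip_width: 0.695
```

```bash
python3 -c "
from h import *
go(.5807,.067,.23,84.5)
snap('wrist','w12')"
```

```text
cur [ 0.4373 -0.0535  0.2322] yaw 12.6 tilt z [ 0.004 -0.001 -1.   ] j7 -1.30 -> shift [ 0.1662 -0.0863  0.0026] twist -1.255 dist 0.187
```

View pics/w12.png

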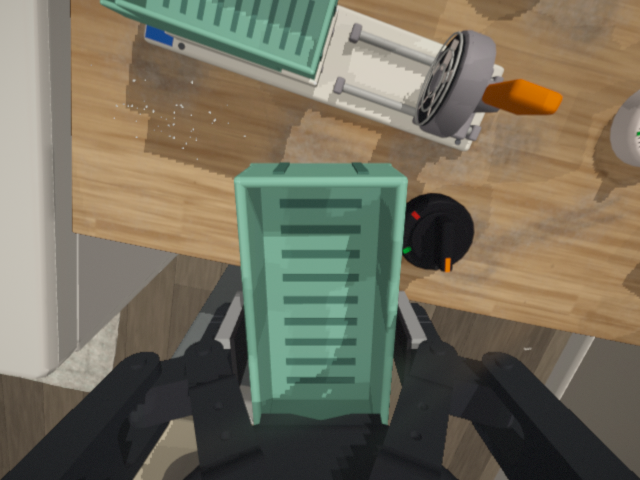

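>>> jog_arm(steps=[0.05,0.003,-0.002,0.0,-0.05,0.05,0.015,-0.008,0.0,-0.18,0.05,0.035,-0.018,0.0,-0.32,0.05,0.06,-0.031,0.0,-0.46,0.05,0.085,-0.044,0.0,-0.6,0.05,0.11,-0.057,0.0,-0.74,0.05,0.135,-0.07,0.0,-0.88,0.05,0.153,-0.079,0.0,-1.02,0.05,0.164,-0.085,0.0,-1.15,0.05,0.1668,-0.0865,0.0,-1.255])

```text
clock: 23.9
position: [0.5801, 0.0689, 0.2277]
ee_rot: [0.738, 0.675, -0.001, -0.002]
ft_force: [0.3, -0.1, -1.3]
grip_width: 0.694
```

>>> jog_arm(steps=[0.05,0.0,0.0,0.01,0.0,0.05,0.0,0.0,0.02,0.0,0.05,0.0,0.0,0.03,0.0,0.05,0.0,0.0,0.035,0.0,0.05,0.0,0.0,0.035,0.0,0.05,0.0,0.0,0.035,0.0,0.05,0.0,0.0,0.035,0.0,0.05,0.0,0.0,0.035,0.0,0.05,0.0,0.0,0.035,0.0,0.05,0.0,0.0,0.035,0.0])

```text
clock: 24.9
position: [0.5805, 0.0673, 0.1955]
ee_rot: [0.74, 0.672, 0.0, 0.0]
ft_force: [-0.0, -0.4, -1.4]
grip_width: 0.698
```

```bash
python3 -c "
from h import *
go(.5807,.067,.137,84.5)
snap('wrist','w13')"
```

```text
cur [0.5805 0.0673 0.1955] yaw 84.5 tilt z [ 0. -0. -1.] j7 -0.49 -> shift [-0.0003  0.0002  0.0585] twist -0.000 dist 0.058
```

View pics/w13.png

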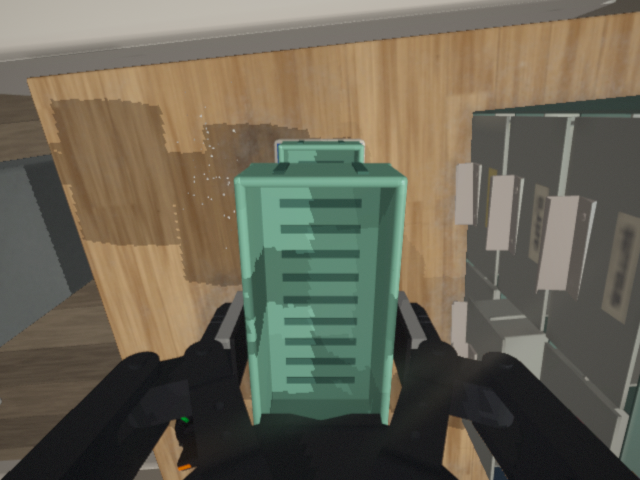

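>>> jog_arm(steps=[0.05,0.0,0.0,0.005,0.0,0.05,0.0,0.0,0.015,0.0,0.05,0.0,0.0,0.025,0.0,0.05,0.0,0.0,0.034,0.0,0.05,0.0,0.0,0.042,0.0,0.05,0.0,0.0,0.048,0.0,0.05,0.0,0.0,0.053,0.0,0.05,0.0,0.0,0.056,0.0,0.05,0.0,0.0,0.058,0.0,0.05,0.0,0.0,0.0585,0.0])

```text
clock: 25.95
position: [0.5805, 0.0673, 0.1368]
ee_rot: [0.74, 0.672, 0.0, 0.0]
ft_force: [0.6, 0.5, -0.7]
grip_width: 0.695
```

```bash
python3 -c "
from h import *
obs()
snap('wrist','w14')"
```

```text
clock 25.95
joint_pos [ 0.4084  0.4329 -0.7482  1.6742  0.3168  1.1596 -0.518 ]
position [0.5805 0.0673 0.1368]
ee_rot [7.402e-01 6.724e-01 0.000e+00 1.000e-04]
ft_force [ 0.626   0.5098 -0.6838]
grip_width 0.6948
```

View pics/w14.png

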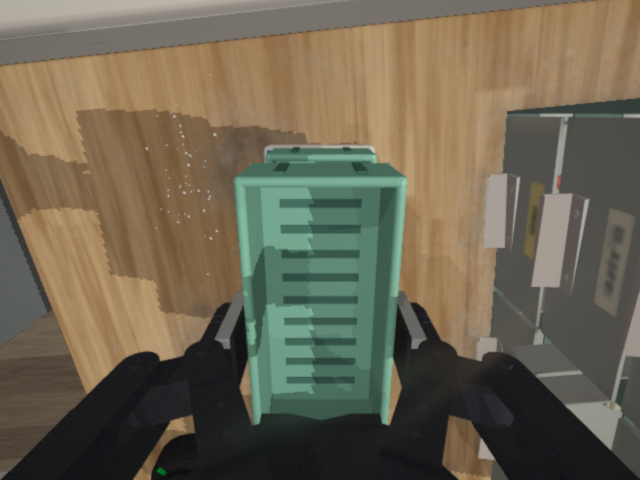

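>>> jog_arm(steps=[0.05,0.0,0.0,0.0005,0.0,0.05,0.0,0.0,0.0005,0.0,0.06,0.0,0.0,0.0005,0.0,0.063,0.0,0.0,0.0005,0.0,0.066,0.0,0.0,0.0005,0.0,0.07,0.0,0.0,0.0005,0.0,0.085,0.0,0.0,0.0005,0.0,0.085,0.0,0.0,0.0005,0.0,0.085,0.0,0.0,0.0005,0.0,0.085,0.0,0.0,0.0005,0.0])

```text
clock: 27.0
position: [0.5805, 0.0673, 0.1363]
ee_rot: [0.74, 0.672, -0.0, 0.0]
ft_force: [-0.2, -0.6, -0.7]
grip_width: 0.994
```

>>> jog_arm(steps=[0.085,0.0,0.0,-0.01,0.0,0.085,0.0,0.0,-0.03,0.0,0.085,0.0,0.0,-0.06,0.0,0.085,0.0,0.0,-0.09,0.0,0.085,0.0,0.0,-0.12,0.0,0.085,0.0,0.0,-0.133,0.0,0.085,0.0,0.0,-0.133,0.0,0.085,0.0,0.0,-0.133,0.0,0.085,0.0,0.0,-0.133,0.0,0.085,0.0,0.0,-0.133,0.0])

```text
clock: 28.0
position: [0.58, 0.0671, 0.268]
ee_rot: [0.74, 0.672, -0.001, -0.001]
ft_force: [-0.1, 0.7, 0.2]
grip_width: 0.993
```

```bash
python3 -c "
from h import *
snap('wrist','w15');snap('top','top4')
trays('w15',.135,.16)
trays('w15',.1,.12)
trays('top4',.135,.16)
im,W=cloud('w15')
go(.558,-.1625,.25,84.5)"
```

```text
tray [279 134  86 157] c 580.8 72.6 size 118 59 yaw 84.4 ztop 0.146 2263
tray [279 134  86 157] c 579.9 67.3 size 127 57 yaw 84.4 ztop 0.116 8733
tray [137 191  94  52] c 580.6 62.0 size 122 60 yaw 84.7 ztop 0.148 510
cur [0.5802 0.0672 0.2685] yaw 84.5 tilt z [-0.001 -0.    -1.   ] j7 -0.46 -> shift [-2.308e-01 -1.000e-04  1.850e-02] twist 0.000 dist 0.232
```

View pics/w15.png

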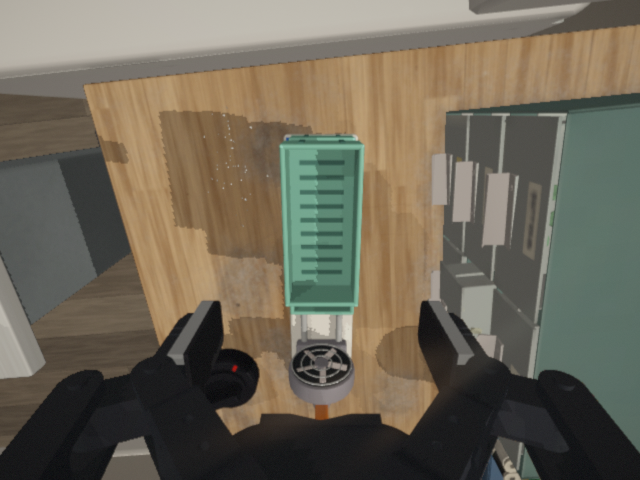

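View pics/top4.png

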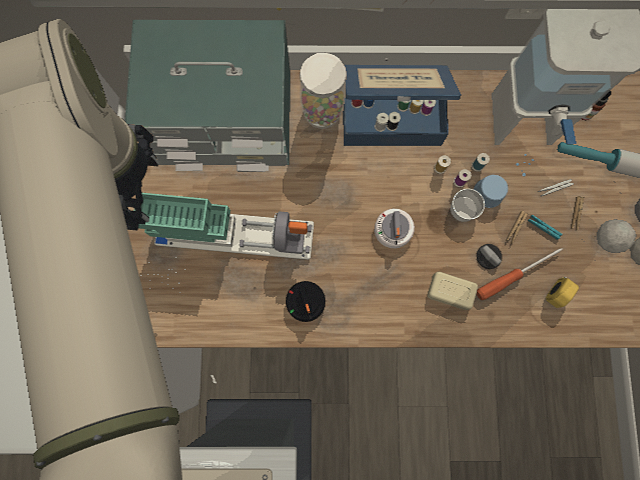

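>>> jog_arm(steps=[0.04,-0.005,0.0,0.0,0.0,0.04,-0.025,0.0,0.0,0.0,0.04,-0.06,0.0,0.0,0.0,0.04,-0.1,0.0,0.0,0.0,0.04,-0.14,0.0,0.02,0.0,0.04,-0.18,0.0,0.04,0.0,0.04,-0.21,0.0,0.055,0.0,0.04,-0.227,0.0,0.07,0.0,0.04,-0.231,0.0,0.07,0.0,0.04,-0.231,0.0,0.07,0.0])

```text
clock: 29.1
position: [0.5586, -0.1618, 0.1996]
ee_rot: [0.74, 0.673, 0.0, -0.0]
ft_force: [-0.6, 0.1, 0.9]
grip_width: 0.464
```

```bash
python3 -c "
from h import *
snap('wrist','w16')
im,W=cloud('w16');hsv=cv2.cvtColor(im,cv2.COLOR_RGB2HSV)
m=(hsv[...,0]<15)&(hsv[...,1]>180)&(W[...,2]>.12)&(W[...,2]<.14)
p=W[m];print(len(p),p.mean(0),cv2.minAreaRect(p[:,:2].astype(np.float32)*1000))
go(.558,-.1625,.113,84.5)"
```

```text
72 [ 0.55675235 -0.16589231  0.12731624] ((558.2791137695312, -163.26153564453125), (32.634944915771484, 13.275426864624023), 84.91004943847656)
cur [ 0.559  -0.1608  0.2001] yaw 84.6 tilt z [ 0.001  0.001 -1.   ] j7 -0.05 -> shift [-0.0018 -0.001   0.0871] twist 0.002 dist 0.087
```

View pics/w16.png

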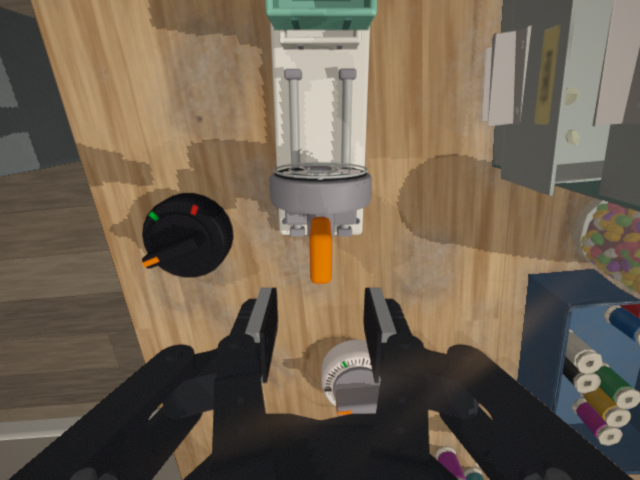

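>>> jog_arm(steps=[0.04,0.0,0.0,0.01,0.0,0.04,0.0,0.0,0.03,0.0,0.04,0.0,0.0,0.05,0.0,0.04,0.0,0.0,0.07,0.0,0.04,0.0,0.0,0.082,0.0,0.04,0.0,0.0,0.086,0.0,0.005,0.0,0.0,0.086,0.0,0.005,0.0,0.0,0.086,0.0,0.005,0.0,0.0,0.086,0.0,0.005,0.0,0.0,0.086,0.0], grip_force=40)

```text
clock: 30.15
position: [0.5586, -0.1624, 0.1143]
ee_rot: [0.74, 0.672, 0.0, 0.0]
ft_force: [-4.2, 2.1, 5.5]
grip_width: 0.158
```

```bash
python3 -c "
from h import *
go(.558,-.1625,.113,84.5)
snap('wrist','w17')"
```

```text
cur [ 0.5586 -0.1624  0.1143] yaw 84.5 tilt z [ 0.001 -0.    -1.   ] j7 -0.10 -> shift [-0.0001 -0.0006  0.0013] twist 0.000 dist 0.001
```

View pics/w17.png

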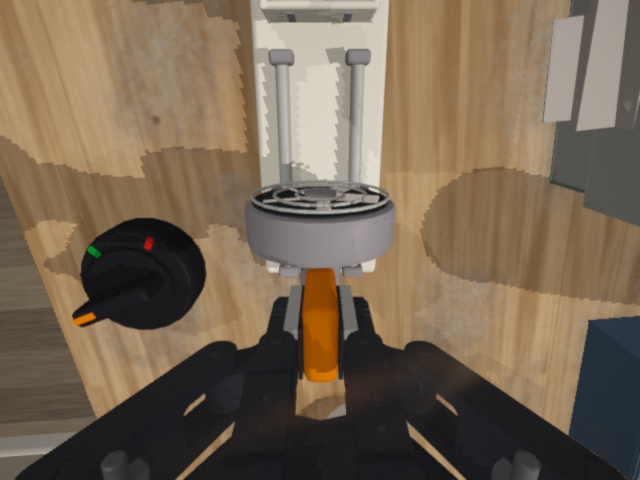

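Tab held (opening 0.158·85≈13.5 mm). Slide 60 mm along tool x.

>>> jog_arm(steps=[0.005,0.003,0.0,0.0,0.0,0.005,0.01,0.0,0.0,0.0,0.005,0.02,0.0,0.0,0.0,0.005,0.03,0.0,0.0,0.0,0.005,0.04,0.0,0.0,0.0,0.005,0.048,0.0,0.0,0.0,0.005,0.054,0.0,0.0,0.0,0.005,0.058,0.0,0.0,0.0,0.005,0.06,0.0,0.0,0.0,0.005,0.06,0.0,0.0,0.0])

```text
clock: 31.2
position: [0.5639, -0.1047, 0.1142]
ee_rot: [0.741, 0.672, -0.001, 0.001]
ft_force: [-6.5, -4.7, 8.5]
grip_width: 0.159
```

```bash
python3 -c "
from h import *
obs()
o=manip.get_obs();import math
print((o['position'][:2]-[.5586,-.1624])@[.0958,.9954])
snap('wrist','w18')"
```

```text
clock 31.2
joint_pos [ 0.6509  0.4142 -0.6675  1.7267  0.2866  1.0993 -0.2044]
position [ 0.5639 -0.1047  0.1142]
ee_rot [ 0.7406  0.6719 -0.0009  0.001 ]
ft_force [-6.5427 -4.7074  8.4823]
grip_width 0.1593
0.05799248959216129
```

View pics/w18.png

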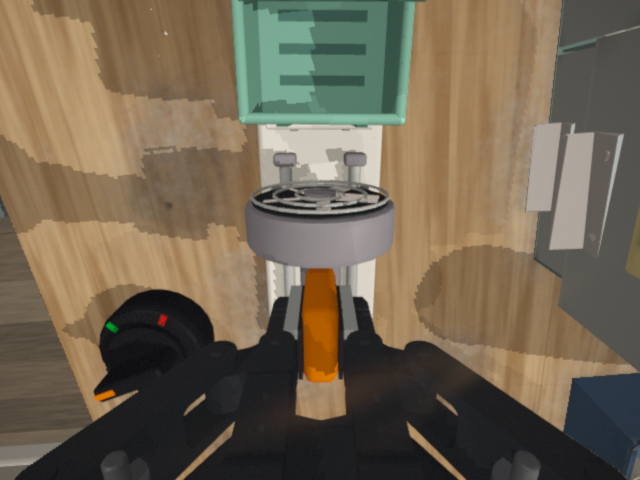

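>>> jog_arm(steps=[0.005,0.001,0.0,0.0,0.0,0.005,0.002,0.0,0.0,0.0,0.005,0.003,0.0,0.0,0.0,0.005,0.004,0.0,0.0,0.0,0.005,0.004,0.0,0.0,0.0,0.005,0.004,0.0,0.0,0.0,0.005,0.004,0.0,0.0,0.0,0.005,0.004,0.0,0.0,0.0,0.005,0.004,0.0,0.0,0.0,0.005,0.004,0.0,0.0,0.0])

```text
clock: 32.25
position: [0.564, -0.1046, 0.1142]
ee_rot: [0.742, 0.671, -0.002, 0.002]
ft_force: [-6.7, -15.4, 8.6]
grip_width: 0.16
```

```bash
python3 -c "
from h import *
obs()
o=manip.get_obs();import math
print((o['position'][:2]-[.5586,-.1624])@[.0958,.9954])"
```

```text
clock 32.25
joint_pos [ 0.6473  0.4136 -0.6658  1.7269  0.2898  1.1    -0.2114]
position [ 0.564  -0.1046  0.1142]
ee_rot [ 0.7417  0.6707 -0.0024  0.0023]
ft_force [ -6.7361 -15.426    8.6248]
grip_width 0.1598
0.05809329122024758
```

>>> jog_arm(steps=[0.005,-0.002,0.0,0.0,0.0,0.005,-0.004,0.0,0.0,0.0,0.02,-0.004,0.0,0.0,0.0,0.04,-0.004,0.0,0.0,0.0,0.04,-0.004,0.0,0.0,0.0,0.04,-0.004,0.0,0.0,0.0,0.04,-0.004,0.0,-0.01,0.0,0.04,-0.004,0.0,-0.03,0.0,0.04,-0.004,0.0,-0.06,0.0,0.04,-0.004,0.0,-0.09,0.0])

```text
clock: 33.25
position: [0.564, -0.1027, 0.2049]
ee_rot: [0.74, 0.672, 0.0, -0.0]
ft_force: [1.1, 0.5, 0.2]
grip_width: 0.468
```

>>> jog_arm(steps=[0.04,-0.01,0.0,-0.01,-0.1,0.04,-0.03,0.0,-0.01,-0.24,0.04,-0.05,0.0,-0.01,-0.38,0.04,-0.08,0.0,-0.01,-0.52,0.04,-0.11,0.0,-0.01,-0.66,0.04,-0.14,0.0,-0.01,-0.8,0.04,-0.15,0.0,-0.01,-0.94,0.04,-0.15,0.0,-0.01,-1.0,0.04,-0.15,0.0,-0.01,-1.0,0.04,-0.15,0.0,-0.01,-1.0])

```text
clock: 34.25
position: [0.5499, -0.2518, 0.2139]
ee_rot: [0.328, 0.945, 0.0, 0.0]
ft_force: [-0.9, 1.2, 0.5]
grip_width: 0.468
```

```bash
python3 -c "
from h import *
snap('wrist','w19');snap('top','top5')
im,W=cloud('top5');hsv=cv2.cvtColor(im,cv2.COLOR_RGB2HSV)
v,u=np.mgrid[0:480,0:640]
m=(hsv[...,0]<15)&(hsv[...,1]>150)&(W[...,2]>.12)&(W[...,2]<.14)
p=W[m];print(len(p),cv2.minAreaRect(p[:,:2].astype(np.float32)*1000) if len(p) else 0)
trays('top5',.135,.16)
go(.5805,-.3557,.2,180)"
```

```text
145 ((564.5471801757812, -104.82623291015625), (33.38801956176758, 14.589097023010254), 87.19303131103516)
tray [125 189 104  54] c 586.2 77.9 size 132 61 yaw 84.3 ztop 0.148 664
cur [ 0.5499 -0.2517  0.2137] yaw 141.8 tilt z [ 0. -0. -1.] j7 1.05 -> shift [-0.0884 -0.0627  0.0137] twist -0.668 dist 0.109
```

View pics/top5.png

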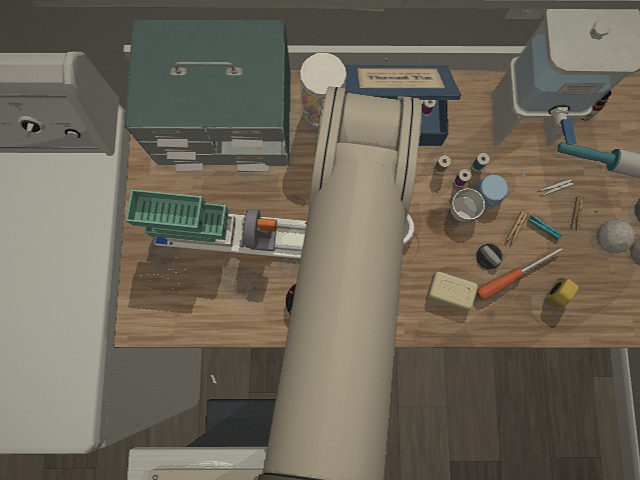

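View pics/w19.png

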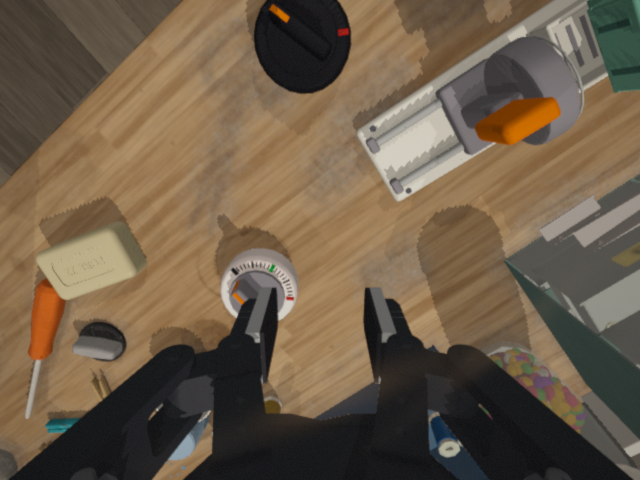

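```bash
python3 -c "
from h import *
im,W=cloud('top5');hsv=cv2.cvtColor(im,cv2.COLOR_RGB2HSV)
m=(hsv[...,0]>60)&(hsv[...,0]<95)&(hsv[...,1]>55)
v,u=np.mgrid[0:480,0:640]; m&=(u>115)&(u<240)&(v>180)&(v<250)
ax=np.array([.0958,.9954]);ay=np.array([-.9954,.0958])
for lo,hi in((.060,.08),(.095,.115),(.135,.155)):
    p=W[m&(W[...,2]>lo)&(W[...,2]<hi)]; q=p[:,:2]-[.578,.0367]
    print(lo,len(p),np.percentile(q@ax,[0,2,50,98,100]).round(4),np.percentile(q@ay,[0,2,50,98,100]).round(4),np.median(p[:,2]))
b=cv2.resize(cv2.cvtColor(im,cv2.COLOR_RGB2BGR)[180:265,110:320],None,fx=3.8,fy=3.8,interpolation=cv2.INTER_CUBIC);cv2.imwrite('pics/c3.png',b)
"
```

```text
0.06 407 [-0.0501 -0.0487 -0.0198  0.093   0.0951] [-0.028  -0.0257  0.0168  0.0295  0.0299] 0.07740729422837633
0.095 1001 [-0.0621 -0.0609  0.0233  0.1004  0.1045] [-0.0315 -0.0299 -0.0018  0.0287  0.0295] 0.1129506343273039
0.135 664 [-0.0242 -0.0233  0.0422  0.1059  0.1078] [-0.0345 -0.0334 -0.0026  0.0259  0.0264] 0.14469454643914081
```

View pics/c3.png

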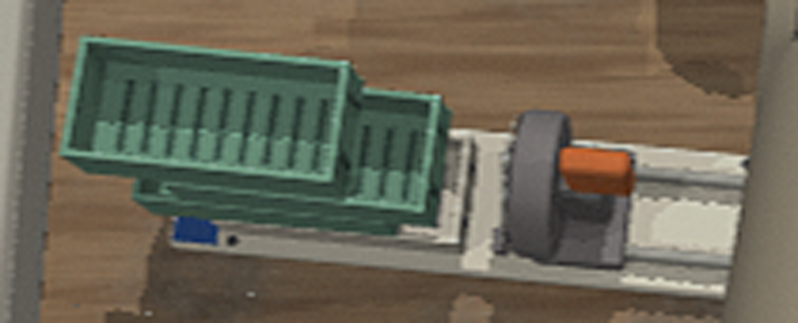

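```bash
python3 -c "
from h import *
ax=np.array([.0958,.9954])
for f in('w16','w17','w18','w19'):
  im,W=cloud(f);hsv=cv2.cvtColor(im,cv2.COLOR_RGB2HSV)
  m=(hsv[...,0]>60)&(hsv[...,0]<95)&(hsv[...,1]>55);m[270:]=0
  T=load(f)[3];c=np.linalg.inv(T)[:3,3];print(f,'cam',c.round(3), 's',((c[:2]-[.578,.0367])@ax).round(3))
  for lo,hi in((.060,.08),(.1,.115),(.138,.155)):
    p=W[m&(W[...,2]>lo)&(W[...,2]<hi)]; q=p[:,:2]-[.578,.0367]
    if len(p)>20: print(lo,len(p),np.percentile(q@ax,[1,2,50]).round(4))
"
```

```text
w16 cam [ 0.566 -0.078  0.326] s -0.116
0.06 596 [-0.0545 -0.0544 -0.0523]
0.1 1502 [-0.0669 -0.0668 -0.0648]
w17 cam [ 0.566 -0.079  0.24 ] s -0.116
w18 cam [ 0.572 -0.021  0.24 ] s -0.058
0.06 10690 [-0.0577 -0.0573 -0.0362]
0.1 5713 [-0.0619 -0.0615 -0.0467]
w19 cam [ 0.484 -0.2    0.34 ] s -0.244
0.06 401 [-0.0632 -0.063  -0.0619]
0.1 866 [-0.0636 -0.0635 -0.062 ]
```

```bash
python3 -c "
from h import *
go(.585,.0775,.25,84.4)"
```

```text
cur [ 0.5499 -0.2517  0.2137] yaw 141.8 tilt z [ 0. -0. -1.] j7 1.05 -> shift [ 0.1762  0.2803 -0.0364] twist 1.001 dist 0.333
```

>>> jog_arm(steps=[0.085,0.003,0.005,-0.01,0.05,0.085,0.017,0.027,-0.025,0.16,0.085,0.037,0.059,-0.036,0.29,0.085,0.06,0.095,-0.036,0.43,0.085,0.083,0.132,-0.036,0.57,0.085,0.106,0.169,-0.036,0.71,0.085,0.13,0.207,-0.036,0.83,0.085,0.152,0.242,-0.036,0.94,0.085,0.17,0.27,-0.036,1.001,0.085,0.1762,0.2803,-0.036,1.001], grip_force=30)

```text
clock: 35.35
position: [0.584, 0.0821, 0.2498]
ee_rot: [0.739, 0.673, 0.001, -0.0]
ft_force: [0.2, -0.4, 1.0]
grip_width: 0.998
```

>>> jog_arm(steps=[0.085,0.0,0.0,0.0,0.0,0.085,0.0,0.0,0.0,0.0,0.085,0.0,0.0,0.0,0.0,0.085,0.0,0.0,0.0,0.0,0.085,0.0,0.0,0.0,0.0,0.085,0.0,0.0,0.0,0.0,0.085,0.0,0.0,0.0,0.0,0.085,0.0,0.0,0.0,0.0,0.085,0.0,0.0,0.0,0.0,0.085,0.0,0.0,0.0,0.0])

```text
clock: 36.35
position: [0.5846, 0.0771, 0.2493]
ee_rot: [0.741, 0.672, -0.0, 0.0]
ft_force: [-0.6, -0.9, -0.6]
grip_width: 0.993
```

```bash
cat >> h.py <<'E'
def levels(f,vmax=480):
  ax=np.array([.0958,.9954]);ay=np.array([-.9954,.0958])
  im,W=cloud(f);hsv=cv2.cvtColor(im,cv2.COLOR_RGB2HSV)
  m=(hsv[...,0]>60)&(hsv[...,0]<95)&(hsv[...,1]>55);m[vmax:]=0
  for lo,hi in((.060,.08),(.1,.115),(.138,.155)):
    q=W[...,:2]-[.578,.0367]; s=q@ax;t=q@ay
    k=m&(W[...,2]>lo)&(W[...,2]<hi)&(abs(t)<.06)&(abs(s)<.15)
    if k.sum()>20: print(f,lo,k.sum(),'s',np.percentile(s[k],[.5,2,98,99.5]).round(4),'t',np.percentile(t[k],[.5,2,98,99.5]).round(4),'zmed',np.median(W[k][:,2]).round(4))
E
python3 -c "
from h import *
snap('wrist','w20');levels('w20',290)
go(.585,.0775,.137,84.4)"
```

```text
w20 0.1 7059 s [-0.0156 -0.0137  0.0968  0.0983] t [-0.0294 -0.0286  0.0215  0.0222] zmed 0.1143
w20 0.138 2371 s [0.0011 0.0036 0.1058 0.1063] t [-0.0329 -0.0327  0.0259  0.0262] zmed 0.145
cur [0.5846 0.0771 0.2493] yaw 84.4 tilt z [ 0. -0. -1.] j7 -0.48 -> shift [0.0005 0.0004 0.1123] twist 0.001 dist 0.112
```

View pics/w20.png

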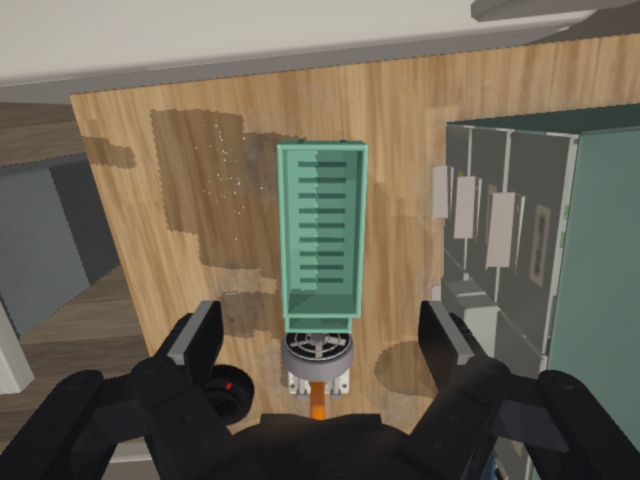

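>>> jog_arm(steps=[0.085,0.0,0.0,0.02,0.0,0.085,0.0,0.0,0.045,0.0,0.085,0.0,0.0,0.07,0.0,0.085,0.0,0.0,0.095,0.0,0.085,0.0,0.0,0.11,0.0,0.085,0.0,0.0,0.112,0.0,0.05,0.0,0.0,0.112,0.0,0.05,0.0,0.0,0.112,0.0,0.05,0.0,0.0,0.112,0.0,0.05,0.0,0.0,0.112,0.0], grip_force=30)

```text
clock: 37.4
position: [0.5854, 0.0773, 0.1388]
ee_rot: [0.741, 0.672, 0.001, 0.001]
ft_force: [0.2, -0.6, 6.1]
grip_width: 0.699
```

>>> jog_arm(steps=[0.05,0.0,0.0,0.0,0.0,0.05,0.0,0.0,-0.002,0.0,0.05,0.0,0.0,-0.004,0.0,0.05,-0.003,-0.001,-0.004,0.0,0.05,-0.006,-0.002,-0.004,0.0,0.05,-0.009,-0.003,-0.004,0.0,0.05,-0.011,-0.003,-0.004,0.0,0.05,-0.011,-0.003,-0.004,0.0,0.05,-0.011,-0.003,-0.004,0.0,0.05,-0.011,-0.003,-0.004,0.0])

```text
clock: 38.4
position: [0.5806, 0.0665, 0.1413]
ee_rot: [0.741, 0.672, 0.0, 0.0]
ft_force: [1.2, -0.5, -0.3]
grip_width: 0.696
```

```bash
python3 -c "
from h import *
go(.581,.066,.137,84.4)
snap('wrist','w21');levels('w21')"
```

```text
cur [0.5806 0.0665 0.1413] yaw 84.4 tilt z [ 0.  0. -1.] j7 -0.51 -> shift [-0.0004  0.0005  0.0043] twist 0.001 dist 0.004
w21 0.06 1086 s [0.0899 0.0905 0.095  0.0952] t [-0.0287 -0.0276  0.0284  0.0294] zmed 0.0748
w21 0.1 56 s [0.0036 0.022  0.0946 0.0946] t [-0.0236 -0.0234  0.0245  0.0248] zmed 0.1147
w21 0.138 9119 s [-0.0168 -0.0125  0.0948  0.0956] t [-0.0291 -0.0287  0.0298  0.0302] zmed 0.1472
```

View pics/w21.png

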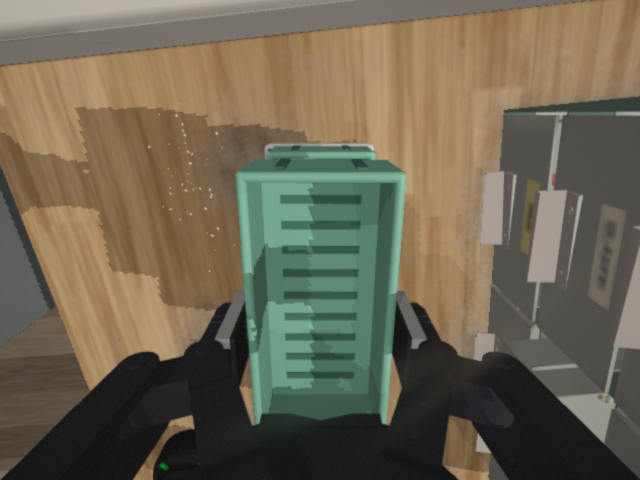

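>>> jog_arm(steps=[0.05,0.0,0.0,0.001,0.0,0.05,0.0,0.0,0.002,0.0,0.05,0.0,0.0,0.0025,0.0,0.06,0.0,0.0,0.0025,0.0,0.063,0.0,0.0,0.0025,0.0,0.066,0.0,0.0,0.0025,0.0,0.07,0.0,0.0,0.0025,0.0,0.085,0.0,0.0,0.0025,0.0,0.085,0.0,0.0,0.0025,0.0,0.085,0.0,0.0,0.0025,0.0])

```text
clock: 39.45
position: [0.5806, 0.0664, 0.1388]
ee_rot: [0.741, 0.672, 0.0, 0.0]
ft_force: [-0.2, -0.2, 0.5]
grip_width: 0.997
```

>>> jog_arm(steps=[0.085,0.0,0.0,-0.01,0.0,0.085,0.0,0.0,-0.03,0.0,0.085,0.0,0.0,-0.06,0.0,0.085,0.0,0.0,-0.09,0.0,0.085,0.0,0.0,-0.11,0.0,0.085,0.0,0.0,-0.13,0.0,0.085,0.0,0.0,-0.13,0.0,0.085,0.0,0.0,-0.13,0.0,0.085,0.0,0.0,-0.13,0.0,0.085,0.0,0.0,-0.13,0.0])

```text
clock: 40.45
position: [0.5802, 0.0662, 0.268]
ee_rot: [0.741, 0.672, -0.001, -0.0]
ft_force: [0.1, -0.4, 0.3]
grip_width: 0.995
```

```bash
python3 -c "
from h import *
snap('wrist','w22');levels('w22',300)
go(.56,-.22,.265,130);go(.5805,-.3557,.2,180)"
```

```text
w22 0.06 191 s [0.0924 0.0925 0.0948 0.0949] t [-0.0281 -0.0272  0.028   0.029 ] zmed 0.0746
w22 0.1 6408 s [-0.0316 -0.0294  0.0866  0.0875] t [-0.0254 -0.0247  0.0255  0.0263] zmed 0.1143
w22 0.138 2384 s [-0.0321 -0.0317  0.0944  0.0949] t [-0.0289 -0.0286  0.0299  0.0302] zmed 0.1449
cur [0.5802 0.0663 0.2681] yaw 84.4 tilt z [-0.001 -0.    -1.   ] j7 -0.45 -> shift [-0.2869  0.0076  0.0031] twist -0.795 dist 0.287
cur [0.5802 0.0663 0.2681] yaw 84.4 tilt z [-0.001 -0.    -1.   ] j7 -0.45 -> shift [-0.42    0.0412  0.0681] twist -1.668 dist 0.427
```

View pics/w22.png

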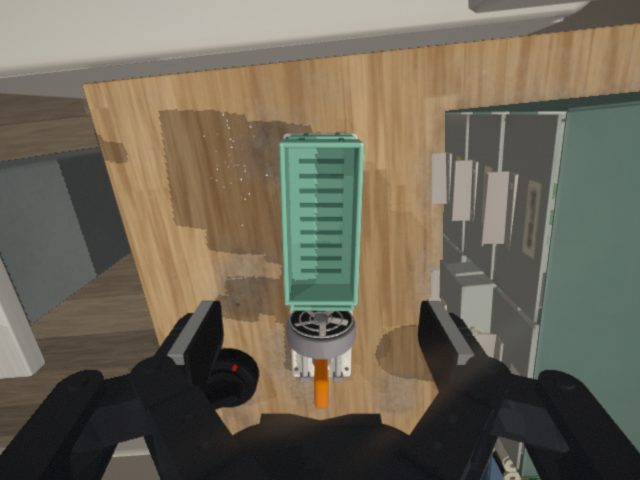

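>>> jog_arm(steps=[0.04,-0.005,0.0,0.0,-0.04,0.04,-0.025,0.002,0.0,-0.16,0.04,-0.06,0.006,0.0,-0.29,0.04,-0.1,0.01,0.0,-0.43,0.04,-0.14,0.014,0.0,-0.57,0.04,-0.18,0.018,0.0,-0.71,0.04,-0.22,0.022,0.0,-0.85,0.04,-0.26,0.026,0.01,-0.99,0.04,-0.3,0.03,0.02,-1.13,0.04,-0.34,0.034,0.03,-1.27])

```text
clock: 41.5
position: [0.5811, -0.2771, 0.238]
ee_rot: [0.195, 0.981, -0.0, -0.0]
ft_force: [0.7, 0.2, -0.7]
grip_width: 0.469
```

```bash
python3 -c "
from h import *
go(.5805,-.3557,.18,180)"
```

```text
cur [ 0.5811 -0.2771  0.238 ] yaw 157.5 tilt z [-0.  0. -1.] j7 1.32 -> shift [-0.0295 -0.0729  0.058 ] twist -0.392 dist 0.098
```

>>> jog_arm(steps=[0.04,-0.006,-0.014,0.01,-0.09,0.04,-0.012,-0.03,0.02,-0.18,0.04,-0.019,-0.047,0.035,-0.27,0.04,-0.026,-0.062,0.05,-0.35,0.04,-0.0295,-0.073,0.058,-0.392,0.04,-0.0295,-0.073,0.058,-0.392,0.04,-0.0295,-0.073,0.058,-0.392,0.04,-0.0295,-0.073,0.058,-0.392,0.04,-0.0295,-0.073,0.058,-0.392,0.04,-0.0295,-0.073,0.058,-0.392])

```text
clock: 42.5
position: [0.5807, -0.3535, 0.1814]
ee_rot: [0.003, 1.0, -0.0, 0.0]
ft_force: [0.2, -0.4, -0.5]
grip_width: 0.463
```

```bash
python3 -c "
from h import *
snap('wrist','w23')
go(.5805,-.3557,.05,180)
im,W=cloud('w23'); q=np.hypot(W[...,0]-.5805,W[...,1]+.3557)
p=W[(q<.045)&(W[...,2]>.053)&(W[...,2]<.065)]
print(len(p),p.mean(0),cv2.minAreaRect(p[:,:2].astype(np.float32)*1000))"
```

```text
cur [ 0.5806 -0.3537  0.1813] yaw 179.7 tilt z [ 0.    -0.001 -1.   ] j7 1.76 -> shift [ 0.0002 -0.002   0.1313] twist -0.005 dist 0.131
989 [ 0.5781946  -0.35708021  0.0598703 ] ((579.8401489257812, -357.15301513671875), (50.17723846435547, 12.057615280151367), 0.8789763450622559)
```

View pics/w23.png

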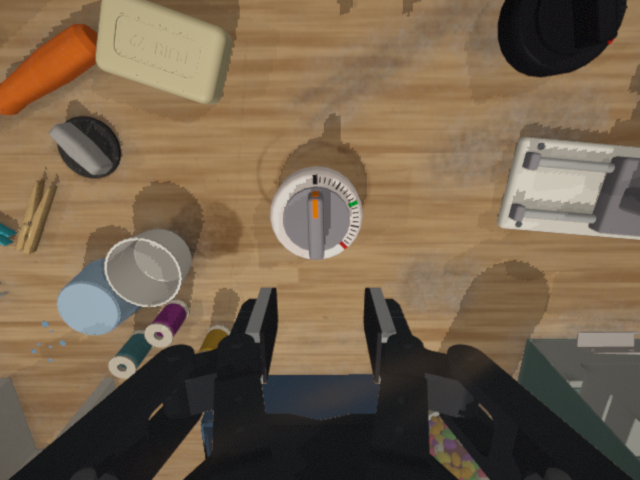

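```bash
python3 -c "
from h import *
im,W=cloud('w23'); dx=W[...,0]-.58;dy=W[...,1]+.3565;q=np.hypot(dx,dy)
for a,b in((.012,.02),(.02,.026),(.026,.03),(.031,.037)):
  k=(q>a)&(q<b)&(abs(dy)>.01); print(a,k.sum(),np.nanpercentile(W[k][:,2],[10,50,90]).round(4))
go(.580,-.3565,.053,180.5)"
```

```text
0.012 3338 [0.0354 0.2371 0.2513]
0.02 10132 [0.1732 0.2425 0.2586]
0.026 5928 [0.0357 0.2343 0.2561]
0.031 4811 [0.0281 0.2137 0.2386]
cur [ 0.5806 -0.3537  0.1813] yaw 179.7 tilt z [ 0.    -0.001 -1.   ] j7 1.76 -> shift [ 0.0007 -0.0028  0.1283] twist -0.014 dist 0.128
```

>>> jog_arm(steps=[0.04,0.0,-0.001,0.01,-0.005,0.04,0.0,-0.0028,0.03,-0.014,0.04,0.0007,-0.0028,0.05,-0.014,0.04,0.0007,-0.0028,0.07,-0.014,0.04,0.0007,-0.0028,0.085,-0.014,0.04,0.0007,-0.0028,0.09,-0.014,0.04,0.0007,-0.0028,0.09,-0.014,0.04,0.0007,-0.0028,0.09,-0.014,0.04,0.0007,-0.0028,0.09,-0.014,0.04,0.0007,-0.0028,0.09,-0.014])

```text
clock: 43.55
position: [0.58, -0.357, 0.0917]
ee_rot: [-0.004, 1.0, -0.0, 0.001]
ft_force: [0.7, -0.1, 0.1]
grip_width: 0.472
```

```bash
python3 -c "
from h import *
snap('wrist','w24')
go(.580,-.3565,.0535,180.5)"
```

```text
cur [ 0.58   -0.357   0.0915] yaw -179.5 tilt z [ 0.001 -0.001 -1.   ] j7 1.74 -> shift [-0.      0.0005  0.038 ] twist -0.001 dist 0.038
```

View pics/w24.png

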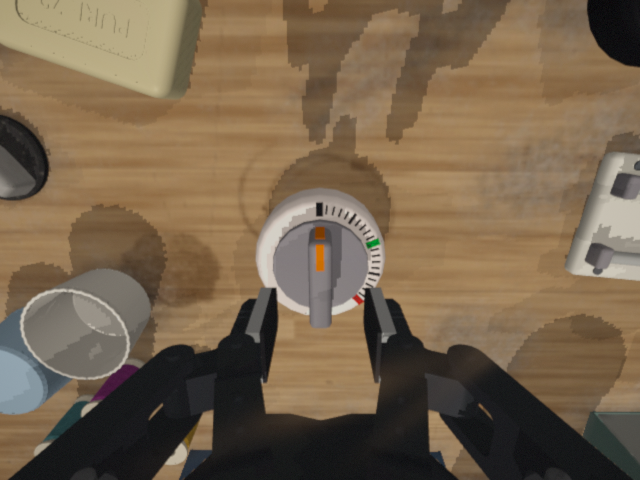

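>>> jog_arm(steps=[0.04,0.0,0.0,0.01,0.0,0.04,0.0,0.0,0.02,0.0,0.04,0.0,0.0,0.03,0.0,0.04,0.0,0.0,0.036,0.0,0.04,0.0,0.0,0.038,0.0,0.04,0.0,0.0,0.038,0.0,0.005,0.0,0.0,0.038,0.0,0.005,0.0,0.0,0.038,0.0,0.005,0.0,0.0,0.038,0.0,0.005,0.0,0.0,0.038,0.0], grip_force=40)

```text
clock: 44.6
position: [0.5799, -0.3573, 0.0534]
ee_rot: [-0.004, 1.0, -0.0, 0.0]
ft_force: [-0.1, -1.4, 4.5]
grip_width: 0.132
```

```bash
python3 -c "
from h import *
snap('wrist','w25');obs()
go(.580,-.3565,.0535,180.5)"
```

```text
clock 44.65
joint_pos [ 1.0143  0.7505 -0.7799  1.4572  0.5512  1.1596  1.7265]
position [ 0.5799 -0.3573  0.0534]
ee_rot [-4.e-03  1.e+00 -4.e-04  4.e-04]
ft_force [ 0.0561 -0.8869  4.3012]
grip_width 0.132
cur [ 0.5799 -0.3573  0.0534] yaw -179.5 tilt z [ 0.001 -0.001 -1.   ] j7 1.73 -> shift [-0.0001  0.0008 -0.0001] twist -0.001 dist 0.001
```

View pics/w25.png

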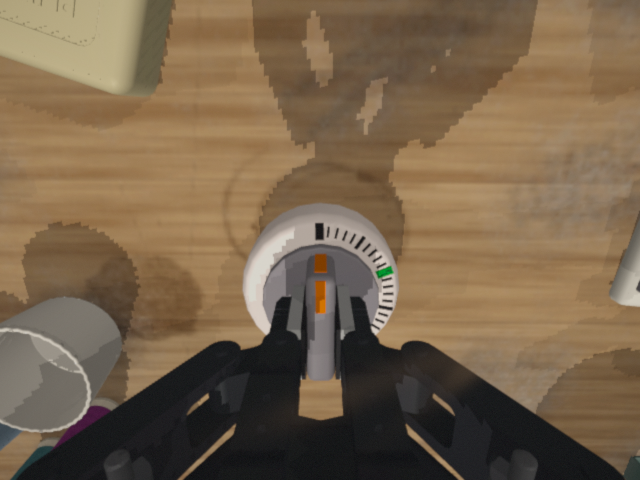

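>>> jog_arm(steps=[0.005,0.0,0.0,0.0,0.08,0.005,0.0,0.0,0.0,0.2,0.005,0.0,0.0,0.0,0.34,0.005,0.0,0.0,0.0,0.48,0.005,0.0,0.0,0.0,0.62,0.005,0.0,0.0,0.0,0.76,0.005,0.0,0.0,0.0,0.9,0.005,0.0,0.0,0.0,1.04,0.005,0.0,0.0,0.0,1.18,0.005,0.0,0.0,0.0,1.3])

```text
clock: 45.65
position: [0.5803, -0.3567, 0.0534]
ee_rot: [0.604, 0.797, 0.0, 0.001]
ft_force: [1.4, -0.6, 2.6]
grip_width: 0.133
```

```bash
python3 -c "
from h import *
obs()
go(.580,-.3565,.0535,180.5-149)"
```

```text
clock 45.65
joint_pos [ 0.8596  0.6737 -0.5359  1.4669  0.3653  1.0997  0.5275]
position [ 0.5803 -0.3567  0.0534]
ee_rot [6.04e-01 7.97e-01 3.00e-04 7.00e-04]
ft_force [ 1.3999 -0.6456  2.5805]
grip_width 0.1335
cur [ 0.5803 -0.3567  0.0534] yaw 105.7 tilt z [ 0.001 -0.    -1.   ] j7 0.53 -> shift [ 0.0003 -0.0003 -0.0001] twist 1.295 dist 0.000
```

>>> jog_arm(steps=[0.005,0.0,0.0,0.0,0.12,0.005,0.0,0.0,0.0,0.26,0.005,0.0,0.0,0.0,0.4,0.005,0.0,0.0,0.0,0.54,0.005,0.0,0.0,0.0,0.68,0.005,0.0,0.0,0.0,0.82,0.005,0.0,0.0,0.0,0.96,0.005,0.0,0.0,0.0,1.1,0.005,0.0,0.0,0.0,1.22,0.005,0.0,0.0,0.0,1.3])

```text
clock: 46.65
position: [0.581, -0.357, 0.0535]
ee_rot: [0.963, 0.269, 0.001, 0.001]
ft_force: [3.8, -2.9, 0.5]
grip_width: 0.132
```

```bash
python3 -c "
from h import *
obs()
go(.580,-.3565,.0535,180.5-149)
snap('wrist','w26')"
```

```text
clock 46.65
joint_pos [ 0.6856  0.627  -0.2824  1.4777  0.1882  1.0605 -0.6626]
position [ 0.581  -0.357   0.0535]
ee_rot [9.630e-01 2.694e-01 1.200e-03 9.000e-04]
ft_force [ 3.8256 -2.854   0.4919]
grip_width 0.1321
cur [ 0.581  -0.357   0.0535] yaw 31.3 tilt z [ 0.003 -0.001 -1.   ] j7 -0.66 -> shift [-0.0006 -0.0009 -0.    ] twist -0.004 dist 0.001
```

View pics/w26.png

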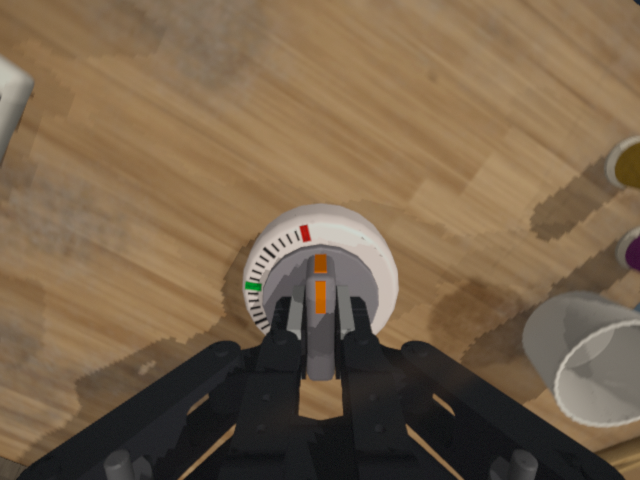

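>>> jog_arm(steps=[0.005,0.0,0.0,0.0,-0.1,0.005,0.0,0.0,0.0,-0.24,0.005,0.0,0.0,0.0,-0.38,0.005,0.0,0.0,0.0,-0.52,0.005,0.0,0.0,0.0,-0.66,0.005,0.0,0.0,0.0,-0.8,0.005,0.0,0.0,0.0,-0.94,0.005,0.0,0.0,0.0,-1.08,0.005,0.0,0.0,0.0,-1.2,0.005,0.0,0.0,0.0,-1.28])

```text
clock: 47.7
position: [0.5804, -0.3567, 0.0535]
ee_rot: [0.607, 0.795, 0.0, 0.001]
ft_force: [1.2, 0.2, 2.8]
grip_width: 0.133
```

>>> jog_arm(steps=[0.005,0.0,0.0,0.0,-0.06,0.005,0.0,0.0,0.0,-0.1,0.005,0.0,0.0,0.0,-0.12,0.005,0.0,0.0,0.0,-0.12,0.005,0.0,0.0,0.0,-0.12,0.005,0.0,0.0,0.0,-0.12,0.005,0.0,0.0,0.0,-0.12,0.005,0.0,0.0,0.0,-0.12,0.005,0.0,0.0,0.0,-0.12,0.005,0.0,0.0,0.0,-0.12])

```text
clock: 48.7
position: [0.5803, -0.3568, 0.0534]
ee_rot: [0.561, 0.828, 0.0, 0.001]
ft_force: [1.6, -0.2, 4.9]
grip_width: 0.128
```

```bash
python3 -c "
from h import *
obs()
go(.580,-.3565,.0535,180.5-68.75)
snap('wrist','w27')"
```

```text
clock 48.7
joint_pos [ 0.8731  0.6789 -0.5562  1.466   0.3802  1.1038  0.6239]
position [ 0.5803 -0.3568  0.0534]
ee_rot [5.613e-01 8.276e-01 2.000e-04 6.000e-04]
ft_force [ 1.648  -0.2474  4.8635]
grip_width 0.1277
cur [ 0.5803 -0.3568  0.0534] yaw 111.7 tilt z [ 0.001 -0.    -1.   ] j7 0.62 -> shift [ 0.0003 -0.0002 -0.0001] twist -0.001 dist 0.000
```

View pics/w27.png

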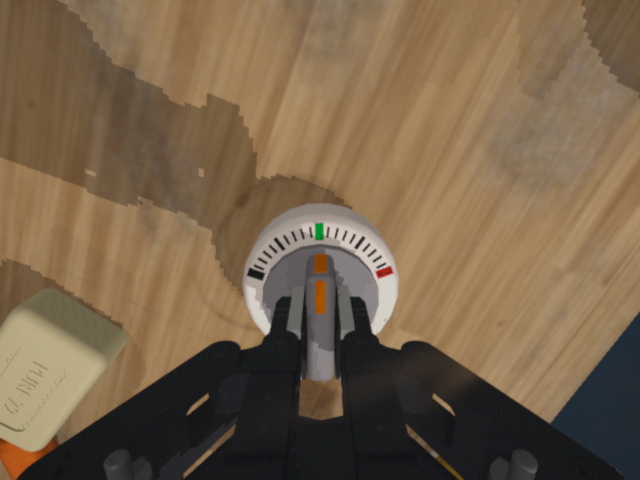

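Exactly on green. Release and lift.

>>> jog_arm(steps=[0.015,0.0,0.0,0.0,0.0,0.03,0.0,0.0,0.0,0.0,0.04,0.0,0.0,0.0,0.0,0.04,0.0,0.0,0.0,0.0,0.04,0.0,0.0,0.0,0.0,0.04,0.0,0.0,-0.01,0.0,0.04,0.0,0.0,-0.03,0.0,0.04,0.0,0.0,-0.06,0.0,0.04,0.0,0.0,-0.1,0.0,0.04,0.0,0.0,-0.14,0.0])

```text
clock: 49.75
position: [0.5795, -0.3566, 0.1949]
ee_rot: [0.561, 0.828, 0.0, -0.0]
ft_force: [0.9, -0.8, 0.9]
grip_width: 0.467
```

>>> jog_arm(steps=[0.04,-0.01,0.0,-0.01,0.0,0.04,-0.04,0.0,-0.01,0.0,0.04,-0.07,0.0,-0.01,0.0,0.04,-0.1,0.0,-0.01,0.0,0.04,-0.12,0.0,-0.01,0.0,0.04,-0.12,0.0,-0.01,0.0,0.04,-0.12,0.0,-0.01,0.0,0.04,-0.12,0.0,-0.01,0.0,0.04,-0.12,0.0,-0.01,0.0,0.04,-0.12,0.0,-0.01,0.0])

```text
clock: 50.75
position: [0.6241, -0.4678, 0.2035]
ee_rot: [0.561, 0.828, -0.0, 0.0]
ft_force: [0.4, -0.3, 0.0]
grip_width: 0.47
```

```bash
python3 -c "
from h import *
obs()
snap('wrist','w28');snap('top','top6');snap('scene','scene6')
levels('top6')
im,W=cloud('top6');hsv=cv2.cvtColor(im,cv2.COLOR_RGB2HSV)
m=(hsv[...,0]<15)&(hsv[...,1]>150)&(W[...,2]>.12)&(W[...,2]<.14)
p=W[m];print(len(p),cv2.minAreaRect(p[:,:2].astype(np.float32)*1000) if len(p) else 0)"
```

```text
clock 50.75
joint_pos [ 0.8566  0.7675 -0.5377  0.9731  0.3652  1.4822  0.7973]
position [ 0.6241 -0.4678  0.2035]
ee_rot [ 5.610e-01  8.278e-01 -0.000e+00  3.000e-04]
ft_force [ 0.4384 -0.3049  0.0162]
grip_width 0.4705
top6 0.06 317 s [-0.0498 -0.0488  0.092   0.0934] t [-0.0278 -0.0271  0.0297  0.0299] zmed 0.0768
top6 0.1 816 s [-0.0615 -0.0609  0.0895  0.092 ] t [-0.0299 -0.0285  0.0291  0.0297] zmed 0.1136
top6 0.138 591 s [-0.0347 -0.0343  0.0944  0.0949] t [-0.0304 -0.0296  0.0297  0.0299] zmed 0.1451
144 ((563.795166015625, -104.9638671875), (33.13637161254883, 13.59736442565918), 84.65472412109375)
```

View pics/top6.png

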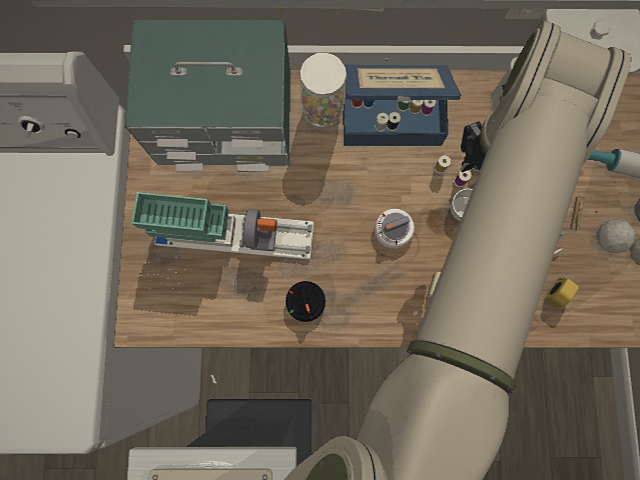

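View pics/w28.png

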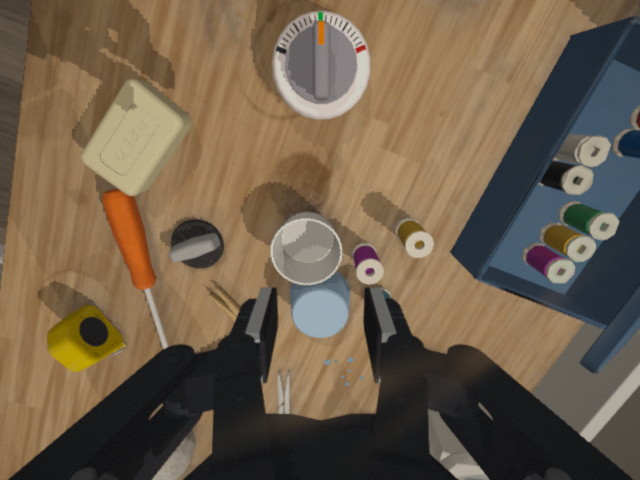

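View pics/scene6.png

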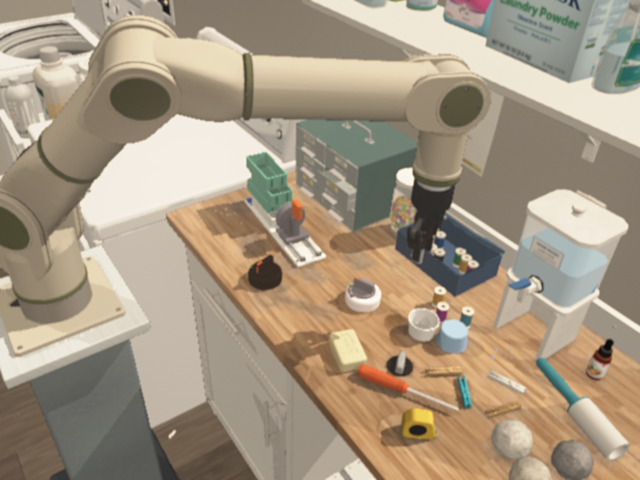

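```bash
python3 -c "
from workcell import manip
print(manip.hand_in())"
```

```text
the job is handed in; nothing more can be done
None
```

I stacked all three trays present on the stand, stepped to and fro. Then I slid the fan to its end stop, wound the timer past red and turned it back to green. The job is handed in at about 51 s on the robot's clock, and hand-in gave no verdict.

**Trays:** The last top-camera check puts level 1 at about +29 mm towards the blue end, level 2 at about +3.5 mm and level 3 at about +30 mm. Rim heights are within about 4 mm of nominal at every level, and the sideways error is about 1 mm or less.

**Disturbance:** While I was sliding the fan, the top tray moved to about +41 mm, close to the 42 mm limit. Level 2 moved about 4 mm. I think this was the announced knock, since the gripper should have cleared the stack, but I did not see it happen. I gripped the top tray again and set it back to +30 mm before doing the timer.

**Fan:** It moved 58 mm rather than the nominal 60. A further push of about 15 N did not move it, so I took that as the end stop. The tab was still there in the last picture.

**Timer:** The wrist turned the bar 2.60 rad clockwise, and the picture showed the pointer past red. I then turned it back to 1.20 rad, and after release the pointer was exactly on the green mark.

**Soap bar and dosing cap:** I did not touch them, and they show no sign of having moved. The gripper ended clear of everything.

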